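# Unload the sample jars from between the cold bricks

## Robot

A 6-joint arm with a two-finger parallel gripper is mounted at the origin on the work surface. World frame = base frame: x ahead of the robot, y to its left, z up, the work surface at z = 0. Lengths are in m, angles in degrees, forces in N, time in s.
With the tool pointing down it reaches from about 0.25 to 0.725 m from the base axis. Payload 9.7 kg.
Tool frame: the origin (TCP) lies on the centre line of the jaws, within the pads' length; the fingertips stand 19 mm ahead of it and the grasp point (between the pads) is the TCP; z points along the fingers, y is the direction in which the jaws open and shut (so a half turn about z gives the same grasp; the last joint's range is limited). The gripper opens to 85 mm and grips with 20 to 120 N. Pads are 22 mm wide; open, the fingers measure 114 mm over their backs; the gripper's body (76 mm by 85 mm) begins 54 mm behind the grasp point. The pads swing forward as they close: fully open they stand 13 mm farther back than shut.
Start: joints at [-74.083, 4.979, 10.078, 95.1, 0, 90], TCP at [0.151, -0.529, 0.22] pointing down, gripper open.
Joint ranges: [-179.16, 179.16], [-48.56, 103.87], [-65.8, 70.77], [-126.05, 130.52], [-82.76, 87.17], [-180, 180]. Speed limits (degrees/s): [127.2, 127.2, 147.25, 180, 180, 180].

## Interface

Orientations are given as [roll, pitch, yaw] about the fixed x, y, z axes, in that order (R = Rz(yaw) Ry(pitch) Rx(roll)).
In Python, from workcell import bot gives the robot as it stands.
- The arm moves only by the tool servo_tool, never from a script. Its argument "motion" is a list that holds one entry, the list of rows, each a list of 6 numbers: the shift along the tool's x, y, z in mm, then the turn, a rotation vector about the tool's x, y, z in rad. A call has 1 to 5 rows; each row shifts and turns the commanded pose from where the row before left it, along the tool's axes as they then stand; what a row does not reach is not made up. A row lasts 1/10 s, in which the tool goes at most 50 mm and 8.59 degrees, less where a joint would pass 70% of its speed; a pose out of reach is approached as far as the arm can. A call is refused whole if a number of a shift passes 50 or a number of a turn 0.15, either way. A call with a gripper value outside its range is refused whole. "gripper" is the finger opening in mm, from 0 to 85.4, set as the call begins (left out, the last holds). The fingers move at their own pace and stop on an object; "newtons" is the grip in N (left out, the last holds). Time passes only in rows, so rows that do not move let the fingers close. It gives the time, the measured TCP pose, the force and the opening at its end, in the units of the state.
- bot.get_obs(): the state, without advancing time (a new reading comes with each control period).
- bot.camera(name): name is "scene" or "side" or "wrist"; returns a dict with "color" (400x640x3 uint8, red, green, blue), "fx", "fy", "cx", "cy" (pixels), "R" (3x3) and "t" (3): a world point X has camera coordinates R X + t. Camera axes: x right, y down, z forward; pixel columns grow to the right and rows downward; lengths in m; the calibration is good to about 2 mm. A picture is of the moment at which its call begins. There is no depth.
- bot.job_done(): hands the job in, once; it reports no verdict.
Trained networks look in a picture, given as the dict that the camera call returned (one of the last four; its "shot" number tells which), for a name from the list of things; names that differ only in an ending like _2 or _b are one class to them, and where a whole thing is asked for, a point or a joint stands for the part that bears it (a point fixed in the world has none). Each returns a list of dicts, best first, with "confidence" (0 to 1); they miss things now and then, are a little off and sometimes report something else, mostly with a low value. They report only what shows in the picture. A call takes as long as a camera call.
- bot.look_for(picture, label): "rect" ([left, top, width, height] in pixels, round what is visible of it).
The state is a dict: "time": time; "q": joint angles; "qd": joint speeds; "joint_efforts": joint torques, N m; "ee_pos": TCP position; "tcp_rot": TCP orientation; "wrist_force": force on the tool from outside, world axes, zero at the start; "torque": the same for the moment, N m; "opening": finger opening in m.
Only numpy, scipy, OpenCV 4.12 (cv2) and the standard library are available. Lean on these libraries where they do the work, as an engineer would, in place of code of your own. Each camera call takes 0.05 s, during which the arm holds its last target.

## Task

In the blue transport box two sample jars stand between two cold bricks: first stand both bricks upright on the steel tray, then set the wide jar in the wide holder and the narrow jar in the narrow holder, and only then put each brick back upright in the box, in the very place and line where it stood at the start. Keep the jars upright throughout and do not disturb the calculator or the thermometer.

Things in the scene. Friction and masses are not known exactly. Their poses are not given: they have to be found in the camera images.
- box: Blue open transport box, fixed; outside 220 (x) x 190 (y) x 70 mm high, walls 20 mm, inside 180 x 150 mm, inner floor 15 mm above its origin (centre of underside, z up). A brick stands about 58 mm to +x and -x of the centre, its width along y; the jars stand between them, about 40 mm to +y and -y of the centre. Which brick or jar is on which side varies.
- brick_thick: Thick cold brick, a rigid pale ice-blue upright slab: 36 mm thick (its x), 120 mm wide (its y), 105 mm high, about 0.4 kg. Origin: centre of its underside, z up. It stands taller than the jars and the box walls, so it can be pinched across its thickness near the top.
- brick_thin: Thin cold brick, as the thick one but 22 mm thick (its x), 120 mm wide (its y), 105 mm high, about 0.25 kg. Origin: centre of its underside, z up.
- jar_wide: Wide round white lidded sample jar, 53 mm diameter, 52 mm high, about 0.09 kg. Origin: centre of its underside, z up. While the bricks stand beside it there is no room for the fingers.
- jar_narrow: Narrow round white lidded sample jar, 35 mm diameter, 58 mm high, about 0.05 kg. Origin: centre of its underside, z up.
- tray: Steel tray on the counter to one side of the box, fixed; 250 (its x) x 190 (its y) mm, floor 3 mm thick, rim 3 mm thick rising to 14 mm. Origin: centre of its underside, z up. Room for both bricks standing side by side, e.g. 55 mm to +x and -x of its centre with their width along its y.
- holder_wide: Wide holder: round grey shallow dish, fixed on a thin white mat on the other side of the box; 84 mm outer diameter, recess 72 mm diameter, recess floor 5 mm above its origin, rim top 13 mm above it. Origin: centre of its underside, z up (about 3 mm above the counter).
- holder_narrow: Narrow holder: round grey shallow dish like the wide one, about 130 mm from it on the same mat; 66 mm outer diameter, recess 54 mm diameter, recess floor 5 mm above its origin, rim top 13 mm above it. Origin: centre of its underside, z up.
- calculator: Black pocket calculator lying loose beyond the work, 130 x 75 x 14 mm; bystander. Origin: centre of its underside.
- thermometer: Grey digital thermometer standing loose beyond the work, 110 mm high, 75 mm wide, foot 60 mm deep; bystander. Origin: centre of its underside.

How it is judged:
By the outcome, as a careful person would: the job done as asked, in the order asked, and still so for the second after the job is handed in, with the robot touching nothing.
It also fails if it takes over 131 s, if anything falls off the work surface, if the arm or the gripper's body presses on something with over 40 N, if the wrist force passes 120 N, or if a joint passes its speed limit or range.

## Working session

There is one attempt and no reset: what is moved stays moved. The work goes in short steps, Python scripts to look and compute and a tool call to move; the robot and the scene stay as the last step left them, time stands still between calls to the robot, and variables do not carry over. Pictures are saved under pics/ and viewed, and the job is handed in when it is done.

Besides the shell and the picture viewer there is one more tool, called after ">>>" as a command line: name --argument value ..., lists and objects as JSON in quotes. servo_tool: Moves the arm, as the interface text tells. Its arguments: {"type":"object","properties":{"motion":{"type":"array","items":{"type":"array","items":{"type":"array","items":{"type":"number"}}}},"gripper":{"type":"number"},"newtons":{"type":"number"}},"required":["motion"]}

```bash
ls -la; mkdir -p pics; cat > h.py <<'E'
import numpy as np, cv2
from workcell import bot
from scipy.spatial.transform import Rotation as Ro
def snap(name,fn):
    c=bot.camera(name); cv2.imwrite('pics/'+fn,c['color'][:,:,::-1]); return c
def ray(c,u,v,z):
    R=np.array(c['R']);t=np.array(c['t'])
    d=R.T@np.array([(u-c['cx'])/c['fx'],(v-c['cy'])/c['fy'],1]); o=-R.T@t
    return o+d*(z-o[2])/d[2]
def proj(c,X):
    p=np.array(c['R'])@np.array(X)+np.array(c['t']); return np.array([c['fx']*p[0]/p[2]+c['cx'],c['fy']*p[1]/p[2]+c['cy']])
E
python3 - <<'E'
from h import *
o=bot.get_obs(); print(o)
names="box brick_thick brick_thin jar_wide jar_narrow tray holder_wide holder_narrow calculator thermometer".split()
for n in ['scene','side','wrist']:
    c=snap(n,n+'0.png'); R=np.array(c['R']);print(n,c['fx'],c['cx'],c['cy'],'pos',-R.T@np.array(c['t']),'fwd',R[2],'right',R[0])
    for k in names:
        print(k,[(np.round(r['rect']).tolist(),round(r['confidence'],2)) for r in bot.look_for(c,k)[:3]])
E
```

```text
total 12
drwxr-xr-x  3 agent agent 4096 Dec  5 23:03 .
drwxr-xr-x 23 root  root  4096 Dec  5 23:03 ..
drwxr-xr-x  2 agent agent 4096 Dec  5 23:03 pics
{'time': 0.0, 'q': array([-7.40854715e+01,  5.01002391e+00,  1.00347817e+01,  9.50977040e+01,
       -9.20002710e-04,  8.99991815e+01]), 'qd': array([-0.12777423,  0.08830822, -0.00394351, -0.0334088 , -0.01507022,
       -0.03545677]), 'joint_efforts': array([-1.75687896e-04, -5.20393825e+01,  4.64800465e+01,  1.66338327e-02,
       -1.88130991e-05, -1.17446396e-05]), 'ee_pos': array([ 0.15074422, -0.52870022,  0.21919632]), 'tcp_rot': array([-1.79927054e+02,  9.18959953e-04,  1.59153481e+01]), 'wrist_force': array([ 0.03453106, -0.80789922, -0.26314239]), 'torque': array([ 0.02205739, -0.06487602,  0.01359617]), 'opening': 0.0856800830485837}
scene 466.610256354188 319.47715094745257 201.43581698549863 pos [ 1.15421429 -0.43342076  0.83948552] fwd [-0.52769598  0.4101437  -0.74385422] right [0.61293241 0.79013489 0.00084274]
box [([262.0, 154.0, 127.0, 106.0], 0.67)]
brick_thick [([284.0, 146.0, 49.0, 54.0], 0.94)]
brick_thin [([318.
[... 767 characters left out ...]
.0, 104.0], 0.51)]
brick_thin []
jar_wide [([311.0, 183.0, 19.0, 22.0], 0.79)]
jar_narrow [([298.0, 204.0, 17.0, 21.0], 0.51)]
tray [([356.0, 117.0, 110.0, 65.0], 0.61)]
holder_wide [([262.0, 324.0, 45.0, 46.0], 0.71)]
holder_narrow [([213.0, 297.0, 32.0, 24.0], 0.94)]
calculator [([287.0, 125.0, 53.0, 34.0], 0.83)]
thermometer [([184.0, 193.0, 47.0, 58.0], 0.59)]
wrist 306.79795452727404 320.78268962117545 200.29023128338076 pos [ 0.21974301 -0.5099122   0.37416855] fwd [-0.26999421 -0.0770197  -0.95977658] right [ 2.73861726e-01 -9.61769066e-01  1.39705277e-04]
box []
brick_thick []
brick_thin []
jar_wide []
jar_narrow []
tray []
holder_wide []
holder_narrow []
calculator []
thermometer []
```

```bash
python3 - <<'E'
import cv2
for n,(x,y,w,h) in {'scene':(80,90,400,270),'side':(170,90,320,290)}.items():
    im=cv2.imread(f'pics/{n}0.png')[y:y+h,x:x+w]; cv2.imwrite(f'pics/{n}0c.png',cv2.resize(im,None,fx=2,fy=2,interpolation=cv2.INTER_CUBIC))
E
```

```text
(no output)
```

View pics/scene0c.png

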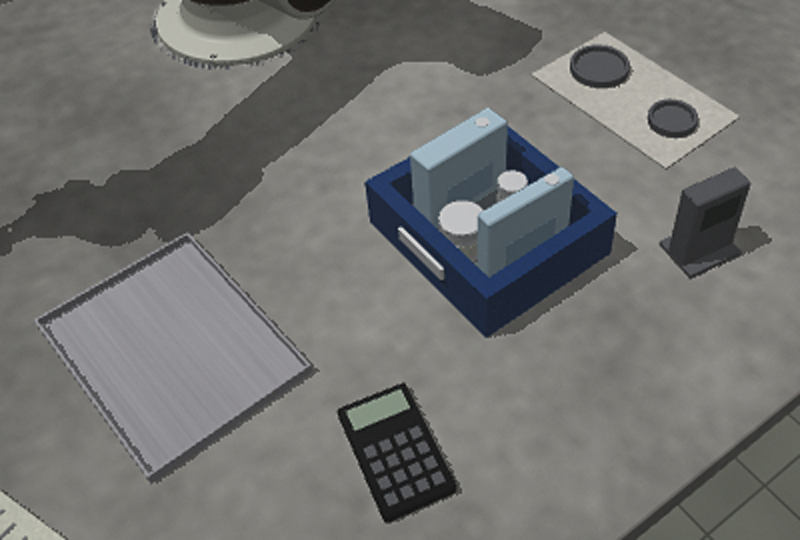

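View pics/side0c.png

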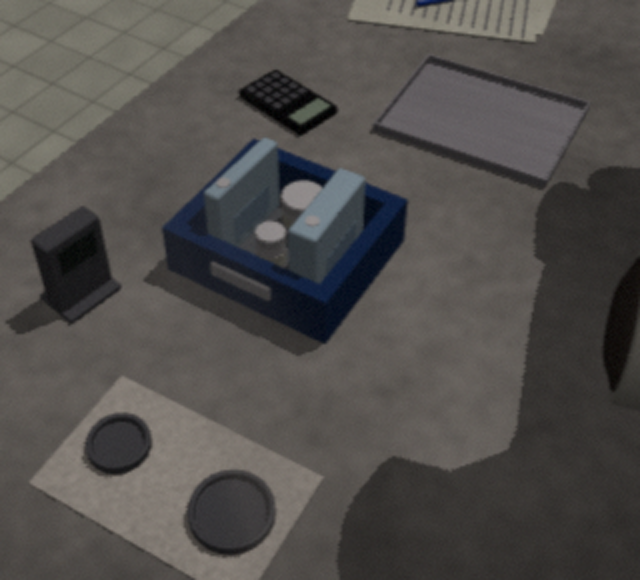

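View pics/wrist0.png

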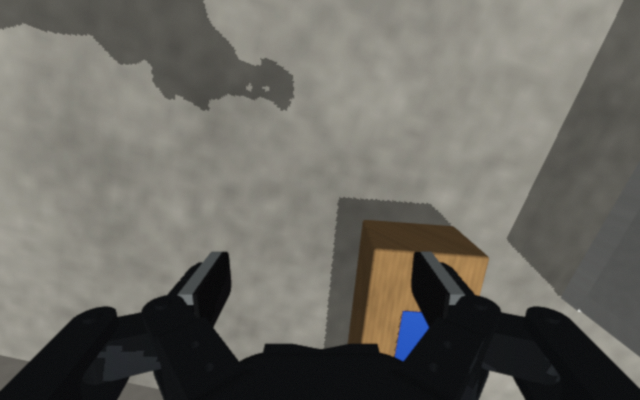

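```bash
python3 - <<'E'
import cv2
for n,(x,y,w,h) in {'scene':(258,138,135,125),'side':(248,154,130,110)}.items():
    im=cv2.imread(f'pics/{n}0.png')[y:y+h,x:x+w]; cv2.imwrite(f'pics/{n}0b.png',cv2.resize(im,None,fx=5.0,fy=5.0 if n=='side' else 4.8,interpolation=cv2.INTER_CUBIC) if n=='side' else cv2.resize(im,None,fx=4.8,fy=4.8,interpolation=cv2.INTER_CUBIC))
E
```

```text
(no output)
```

View pics/scene0b.png

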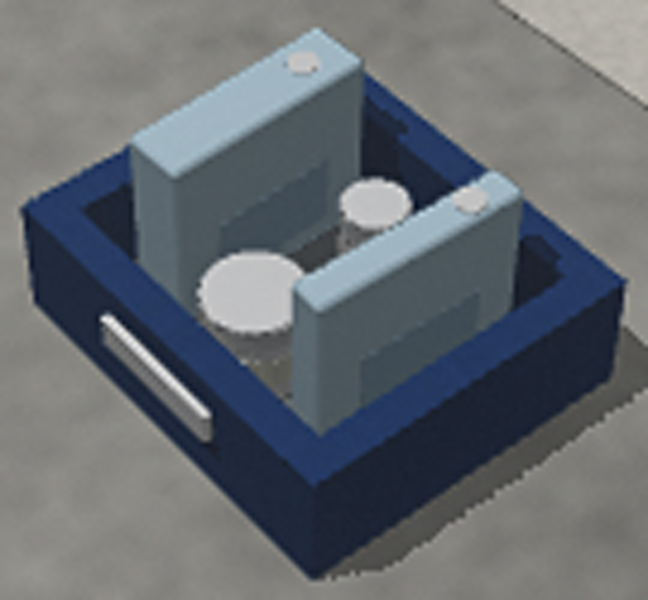

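View pics/side0b.png

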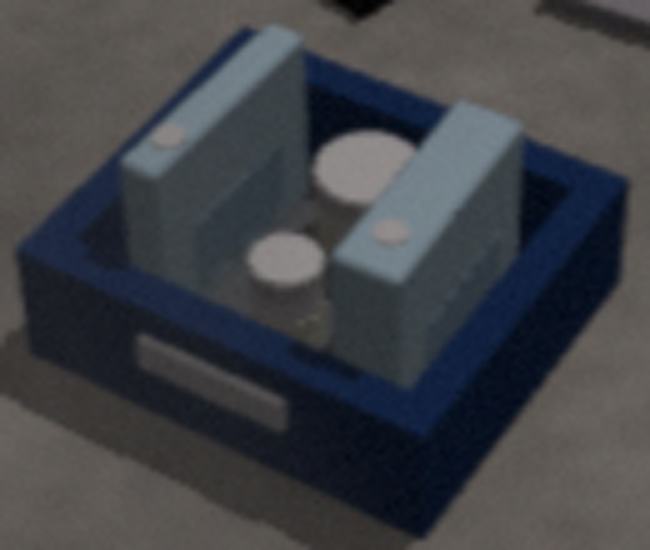

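```bash
cat > fit.py <<'E'
from h import *
from scipy.optimize import least_squares
import json
cs=snap('scene','s1.png'); cd=snap('side','d1.png')
def px(l,s,ox,oy): return [((u+.5)/s-.5+ox,(v+.5)/s-.5+oy) for u,v in l]
S=lambda l:px(l,4.8,258,138); D=lambda l:px(l,5,248,154)
S2=lambda l:px(l,2,80,90); D2=lambda l:px(l,2,170,90)
# which corners: match nearest by cyc assignment
def fit(name,lx,ly,z,ps,pd,x0):
    C=np.array([[a*lx/2,b*ly/2,0] for a,b in((1,1),(-1,1),(-1,-1),(1,-1))])
    def W(p): 
        return (Ro.from_euler('z',p[2]).apply(C)+[p[0],p[1],z])
    for cams in ([(cs,ps),(cd,pd)],[(cs,ps)],[(cd,pd)]):
        def res(p):
            w=W(p); r=[]
            for c,pts in cams:
                P=np.array([proj(c,q) for q in w])
                for q in pts:
                    d=P-q; r+=list(d[np.argmin((d**2).sum(1))])
            return r
        best=min((least_squares(res,[x0[0],x0[1],yw]) for yw in np.radians([-60,-30,0,30,60,85])),key=lambda s:s.cost)
        p=best.x; print(name,np.round(p[:2],4),round(np.degrees(p[2]),2),'rms',round(np.sqrt(2*best.cost/len(best.fun)),2))
b0=ray(cs,322,205,.07)[:2]
fit('box',.22,.19,.07,S([(22,208),(315,485),(627,282)]),D([(22,250),(422,433),(628,182),(243,28)]),b0)
fit('thick',.036,.12,.12,S([(132,142),(320,30),(363,63),(176,178)]),D([(330,258),(405,280),(523,132),(463,100)]),ray(cs,*S([(250,105)])[0],.12)[:2])
fit('thin',.022,.12,.12,S([(294,287),(490,172),(520,188),(320,308)]),D([(122,162),(155,180),(302,42),(272,26)]),ray(cs,*S([(405,240)])[0],.12)[:2])
fit('tray',.25,.19,.014,S2([(38,320),(190,234),(316,369),(152,480)]),D2([(430,59),(586,104),(546,184),(374,128)]),ray(cs,*S2([(175,350)])[0],.014)[:2])
for n,z,a,b in [('jw',.067,S([(252,292)]),D([(368,170)])),('jn',.073,S([(375,204)]),D([(287,259)])),('hw',.016,S2([(600,65)]),D2([(231,511)])),('hn',.016,S2([(673,117)]),D2([(118,443)]))]:
    print(n,ray(cs,*a[0],z).round(4),ray(cd,*b[0],z).round(4))
for u,v in S2([(340,412),(405,384),(460,490),(388,522)]): print('calc',ray(cs,u,v,.01).round(3))
for u,v in S2([(692,277),(740,247),(660,243)]): print('thermo',ray(cs,u,v,.0).round(3))
E
python3 fit.py
```

```text
box [0.5825 0.0244] 1.68 rms 0.64
box [0.583  0.0242] 1.8 rms 0.29
box [0.582  0.0244] 1.54 rms 0.78
thick [0.5242 0.0272] 4.16 rms 1.23
thick [0.5278 0.0253] 4.37 rms 0.72
thick [0.5215 0.0292] 3.83 rms 1.03
thin [0.6396 0.0299] 0.98 rms 1.15
thin [0.6413 0.028 ] 1.57 rms 0.99
thin [0.6373 0.0327] 0.2 rms 0.81
tray [ 0.502  -0.3405] 4.31 rms 1.57
tray [ 0.5057 -0.3416] 4.17 rms 0.53
tray [ 0.4963 -0.3342] 4.74 rms 1.15
jw [ 0.5862 -0.0185  0.067 ] [ 0.584  -0.0135  0.067 ]
jn [0.5812 0.0593 0.073 ] [0.5785 0.062  0.073 ]
hw [0.4379 0.3367 0.016 ] [0.4301 0.3446 0.016 ]
hn [0.5773 0.3388 0.016 ] [0.5694 0.3464 0.016 ]
calc [ 0.682 -0.245  0.01 ]
calc [ 0.695 -0.174  0.01 ]
calc [ 0.824 -0.2    0.01 ]
calc [ 0.808 -0.272  0.01 ]
thermo [0.774 0.172 0.   ]
thermo [ 0.777  0.25  -0.   ]
thermo [ 0.715  0.18  -0.   ]
```

>>> servo_tool --motion '[[[0,0,-10,0,0,-0.149],[0,0,-10,0,0,-0.149],[0,0,-10,0,0,-0.149],[0,0,-10,0,0,-0.149],[0,0,-10,0,0,-0.149]]]'

```text
time: 2.25
ee_pos: [0.1508, -0.5289, 0.2703]
tcp_rot: [180.0, 0.0, 59.0]
wrist_force: [-0.0, 0.3, -0.1]
opening: 0.0853
```

>>> servo_tool --motion '[[[0,0,-10,0,0,-0.149],[0,0,-10,0,0,-0.149],[0,0,-10,0,0,-0.149],[0,0,-10,0,0,-0.149]]]'

```text
time: 2.65
ee_pos: [0.1508, -0.5289, 0.3103]
tcp_rot: [180.0, -0.0, 93.1]
wrist_force: [-0.4, 0.3, -0.5]
opening: 0.0853
```

>>> servo_tool --motion '[[[32,30,0,0,0,0],[32,30,0,0,0,0],[32,30,0,0,0,0],[32,30,0,0,0,0],[32,30,0,0,0,0]]]'

```text
time: 3.15
ee_pos: [0.2937, -0.3605, 0.31]
tcp_rot: [180.0, 0.0, 92.7]
wrist_force: [0.4, 0.1, 0.1]
opening: 0.0854
```

>>> servo_tool --motion '[[[32,30,0,0,0,0],[32,30,0,0,0,0],[32,30,0,0,0,0],[32,30,0,0,0,0],[32,30,0,0,0,0]]]'

```text
time: 3.65
ee_pos: [0.436, -0.1933, 0.3101]
tcp_rot: [180.0, 0.0, 92.8]
wrist_force: [-0.2, -1.7, 0.1]
opening: 0.0855
```

>>> servo_tool --motion '[[[32,30,0,0,0,0],[32,30,0,0,0,0],[32,30,0,0,0,0],[32,30,0,0,0,0],[32,30,0,0,0,0]]]'

```text
time: 4.15
ee_pos: [0.5782, -0.0262, 0.31]
tcp_rot: [180.0, 0.0, 92.8]
wrist_force: [0.8, -1.3, -0.2]
opening: 0.0853
```

Tracking is accurate. Wrist view now.

```bash
python3 - <<'E'
from h import *
import pickle
c=snap('wrist','w1.png'); pickle.dump(c,open('w1.pkl','wb')); o=bot.get_obs(); print(o['ee_pos'],o['tcp_rot'])
for k in ['box','brick_thick','brick_thin','jar_wide','jar_narrow']:
    print(k,[(np.round(r['rect']).tolist(),round(r['confidence'],2)) for r in bot.look_for(c,k)[:3]])
E
```

```text
[ 0.58128552 -0.02200508  0.30767895] [-1.79947646e+02 -1.13879345e-01  9.29137864e+01]
box [([233.0, 44.0, 188.0, 159.0], 0.95)]
brick_thick [([253.0, 65.0, 43.0, 113.0], 0.6)]
brick_thin [([356.0, 73.0, 40.0, 108.0], 0.85), ([304.0, 138.0, 41.0, 42.0], 0.18)]
jar_wide [([307.0, 134.0, 39.0, 45.0], 0.69)]
jar_narrow [([312.0, 81.0, 25.0, 28.0], 0.81), ([218.0, 285.0, 126.0, 77.0], 0.57)]
```

View pics/w1.png

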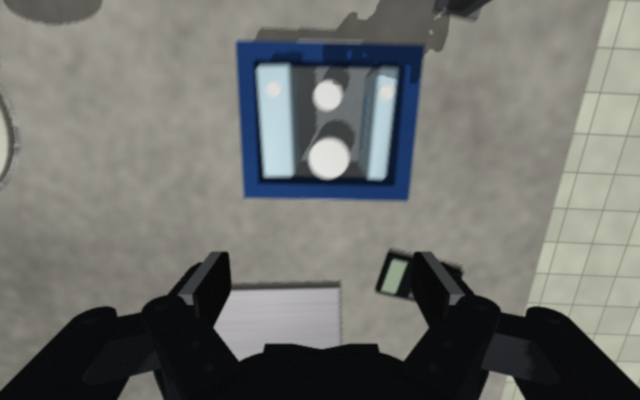

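```bash
python3 - <<'E'
import cv2
im=cv2.imread('pics/w1.png')[36:210,225:430]; cv2.imwrite('pics/w1c.png',cv2.resize(im,None,fx=3.4,fy=3.4,interpolation=cv2.INTER_CUBIC))
E
```

```text
(no output)
```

View pics/w1c.png

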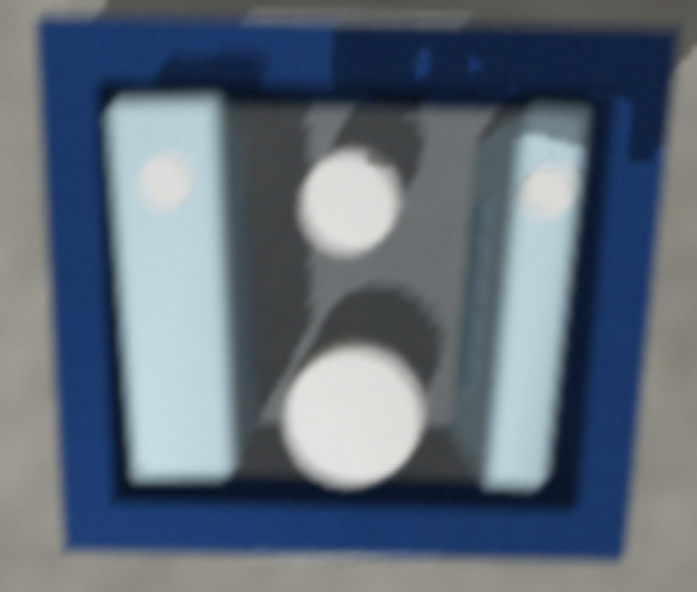

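```bash
cat > fitw.py <<'E'
from h import *
from scipy.optimize import least_squares
import pickle
def fitrect(c,lx,ly,z,pts,x0):
    C=np.array([[a*lx/2,b*ly/2,0] for a,b in((1,1),(-1,1),(-1,-1),(1,-1))])
    def res(p):
        w=Ro.from_euler('z',p[2]).apply(C)+[p[0],p[1],z]
        P=np.array([proj(c,q) for q in w]); r=[]
        for q in pts: d=P-q; r+=list(d[np.argmin((d**2).sum(1))])
        return r
    s=min((least_squares(res,[x0[0],x0[1],yw]) for yw in np.radians([-20,0,20])),key=lambda s:s.cost)
    return np.r_[s.x[:2].round(4),np.degrees(s.x[2]).round(2),np.sqrt(2*s.cost/len(s.fun)).round(2)]
E
python3 - <<'E'
from fitw import *
c=pickle.load(open('w1.pkl','rb'))
P=lambda l:[((u+.5)/3.4-.5+225,(v+.5)/3.4-.5+36) for u,v in l]
print('box',fitrect(c,.22,.19,.07,P([(40,20),(678,33),(620,557),(66,547)]),(.582,.024)))
print('thick',fitrect(c,.036,.12,.12,P([(104,92),(222,90),(240,480),(128,482)]),(.525,.027)))
print('thin',fitrect(c,.022,.12,.12,P([(526,100),(592,102),(550,490),(484,488)]),(.64,.029)))
print('jn',ray(c,*P([(350,201)])[0],.073),'jw',ray(c,*P([(353,416)])[0],.067))
E
```

```text
box [0.5851 0.0258 1.53   0.97  ]
thick [0.5269 0.0295 3.58   0.46  ]
thin [ 0.6433  0.0323 -0.37    0.58  ]
jn [0.58255212 0.06305501 0.073     ] jw [ 0.58800594 -0.0141295   0.067     ]
```

>>> servo_tool --motion '[[[0,0,0,0,0,-0.019],[0,0,0,0,0,0]]]'

```text
time: 4.65
ee_pos: [0.5768, -0.0288, 0.3106]
tcp_rot: [179.9, 0.0, 93.8]
wrist_force: [-0.1, 0.3, -0.9]
opening: 0.085
```

```bash
cat > go.py <<'E'
import sys
from h import *
# usage: go.py x y z yaw nrows  -> remaining move in tool axes
x,y,z,yw=map(float,sys.argv[1:5]); n=int(sys.argv[5]) if len(sys.argv)>5 else 1
P=[];Q=[]
o=bot.get_obs(); p=np.array(o['ee_pos']); r=o['tcp_rot']
R=Ro.from_euler('xyz',r,degrees=True)
Rt=Ro.from_euler('xyz',[180,0,yw],degrees=True)
d=(np.array([x,y,z])-p)*1000
print('t',o['time'],'at',p.round(4),np.round(r,2),'open',round(o['opening'],4),'F',np.round(o['wrist_force'],1))
print('tool delta now-frame mm',R.inv().apply(d).round(1),'in target frame',Rt.inv().apply(d).round(1),'rotvec',(R.inv()*Rt).as_rotvec().round(4), 'per row',(R.inv().apply(d)/n).round(1),(Rt.inv().apply(d)/n).round(1))
E
python3 go.py 0.527 0.0285 0.2 93.9 4
```

```text
t 4.65 at [ 0.5768 -0.0288  0.3106] [1.7995e+02 1.0000e-02 9.3820e+01] open 0.085 F [-0.1  0.3 -0.9]
tool delta now-frame mm [ 60.5 -46.  110.5] in target frame [ 60.5 -45.8 110.6] rotvec [ 0.001   0.0002 -0.0014] per row [ 15.1 -11.5  27.6] [ 15.1 -11.4  27.6]
```

>>> servo_tool --motion '[[[15,-11.5,22,0,0,0],[15,-11.5,22,0,0,0],[15,-11.5,22,0,0,0],[15,-11.5,22,0,0,0],[0,0,0,0,0,0]]]'

```text
time: 5.15
ee_pos: [0.5249, 0.0294, 0.2196]
tcp_rot: [-179.8, -0.0, 93.9]
wrist_force: [-0.1, 0.2, 0.4]
opening: 0.0853
```

>>> servo_tool --motion '[[[0,0,0,0,0,0],[0,0,0,0,0,0]]]'

```text
time: 5.35
ee_pos: [0.5282, 0.0282, 0.2234]
tcp_rot: [179.9, 0.0, 93.8]
wrist_force: [-0.3, -0.5, 0.0]
opening: 0.0855
```

```bash
python3 - <<'E'
from h import *
import pickle
c1=pickle.load(open('w1.pkl','rb')); print('w1 cam',-np.array(c1['R']).T@np.array(c1['t']))
c=snap('wrist','w2.png'); pickle.dump(c,open('w2.pkl','wb')); o=bot.get_obs(); print(o['ee_pos'],o['tcp_rot'],-np.array(c['R']).T@np.array(c['t']))
E
```

```text
w1 cam [0.57493162 0.04457022 0.46425112]
[0.52829213 0.02824179 0.22328689] [1.79874902e+02 7.71591701e-03 9.37896871e+01] [0.523326   0.09892951 0.37769695]
```

View pics/w2.png

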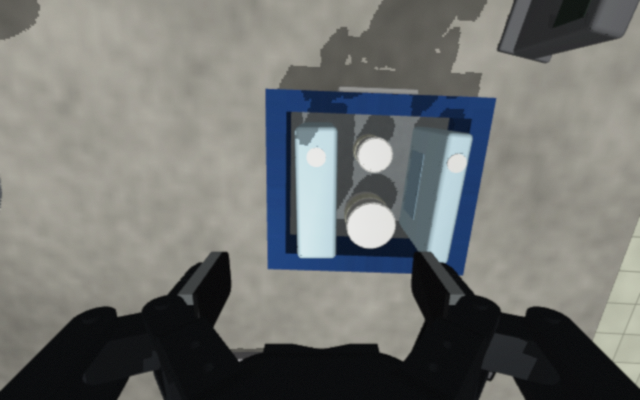

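```bash
python3 - <<'E'
import cv2
im=cv2.imread('pics/w2.png')[80:280,260:500]; cv2.imwrite('pics/w2c.png',cv2.resize(im,None,fx=3,fy=3,interpolation=cv2.INTER_CUBIC))
E
```

```text
(no output)
```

View pics/w2c.png

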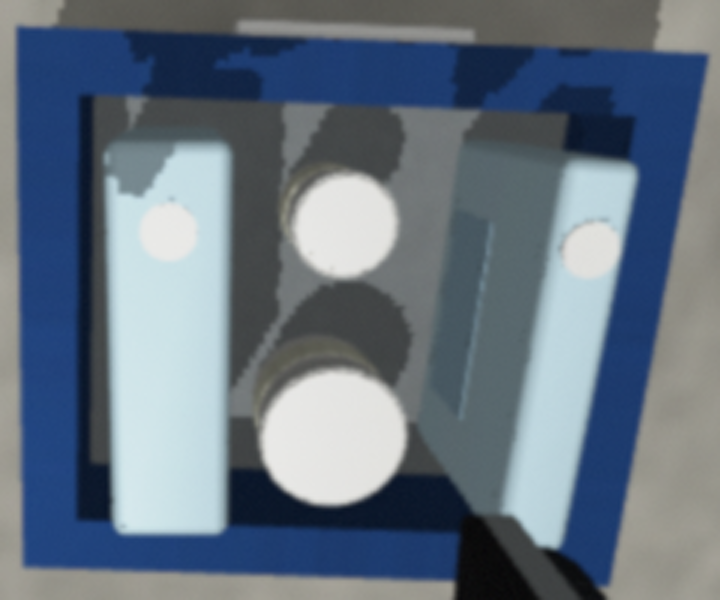

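```bash
python3 - <<'E'
from fitw import *
c=pickle.load(open('w2.pkl','rb'))
P=lambda l:[((u+.5)/3-.5+260,(v+.5)/3-.5+80) for u,v in l]
print('box',fitrect(c,.22,.19,.07,P([(16,27),(708,55),(609,582),(24,567)]),(.582,.024)))
print('thick',fitrect(c,.036,.12,.12,P([(104,140),(232,142),(228,534),(112,534)]),(.525,.027)))
print('thin',fitrect(c,.022,.12,.12,P([(565,157),(640,167),(562,549)]),(.64,.029)))
print('jn',ray(c,*P([(345,224)])[0],.073),'jw',ray(c,*P([(333,437)])[0],.067))
E
python3 go.py 0.527 0.0285 0.1 93.9 4
```

```text
box [0.5829 0.0236 1.74   0.55  ]
thick [0.5246 0.0268 3.76   0.83  ]
thin [ 0.6398  0.0288 -0.21    1.1   ]
jn [0.58022038 0.06073847 0.073     ] jw [ 0.58585328 -0.01654777  0.067     ]
t 5.4 at [0.5283 0.0282 0.2233] [1.7987e+02 1.0000e-02 9.3790e+01] open 0.0855 F [ 0.2 -0.4  0.5]
tool delta now-frame mm [  0.4  -1.5 123.3] in target frame [  0.3  -1.3 123.3] rotvec [ 0.0022  0.0001 -0.0019] per row [ 0.1 -0.4 30.8] [ 0.1 -0.3 30.8]
```

>>> servo_tool --motion '[[[-1,-3.2,25,0,0,0],[0,0,30,0,0,0],[0,0,30,0,0,0],[0,0,25,0,0,0],[0,0,13,0,0,0]]]'

```text
time: 5.9
ee_pos: [0.5242, 0.0272, 0.0974]
tcp_rot: [-179.9, 0.0, 93.8]
wrist_force: [0.2, -0.7, -0.5]
opening: 0.0853
```

>>> servo_tool --motion '[[[0,0,0,0,0,0],[0,0,0,0,0,0],[0,0,0,0,0,0]]]'

```text
time: 6.2
ee_pos: [0.5252, 0.0277, 0.1006]
tcp_rot: [179.9, 0.0, 93.8]
wrist_force: [0.8, -0.7, -0.4]
opening: 0.0853
```

```bash
python3 go.py 0.525 0.027 0.1 93.9 1; python3 - <<'E'
from h import *
import pickle
c=snap('wrist','w3.png'); pickle.dump(c,open('w3.pkl','wb'))
E
```

```text
t 6.2 at [0.5252 0.0277 0.1006] [179.86   0.    93.83] open 0.0853 F [ 0.8 -0.7 -0.4]
tool delta now-frame mm [-0.6 -0.3  0.6] in target frame [-0.6 -0.3  0.6] rotvec [ 0.0024  0.     -0.0012] per row [-0.6 -0.3  0.6] [-0.6 -0.3  0.6]
```

View pics/w3.png

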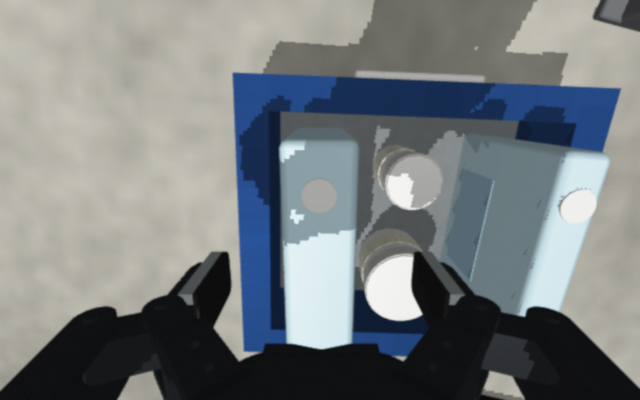

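>>> servo_tool --motion '[[[0,-0.8,0,0,0,0],[0,0,0,0,0,0],[0,0,0,0,0,0],[0,0,0,0,0,0],[0,0,0,0,0,0]]]' --gripper 25 --newtons 40

```text
time: 6.75
ee_pos: [0.5236, 0.0277, 0.0993]
tcp_rot: [180.0, -0.0, 93.8]
wrist_force: [0.2, 0.6, 4.4]
opening: 0.0346
```

>>> servo_tool --motion '[[[0,0,0,0,0,0],[0,0,0,0,0,0],[0,0,0,0,0,0],[0,0,0,0,0,0]]]'

```text
time: 7.15
ee_pos: [0.5236, 0.0277, 0.0993]
tcp_rot: [180.0, -0.0, 93.8]
wrist_force: [0.1, 0.4, 5.3]
opening: 0.0344
```

```bash
python3 go.py 0.525 0.027 0.22 93.9 1; python3 - <<'E'
from h import *
import pickle
c=snap('wrist','w4.png'); pickle.dump(c,open('w4.pkl','wb'))
E
```

```text
t 7.15 at [0.5236 0.0277 0.0993] [179.96  -0.    93.84] open 0.0344 F [0.1 0.4 5.3]
tool delta now-frame mm [  -0.8    1.4 -120.7] in target frame [  -0.8    1.3 -120.7] rotvec [ 0.0007 -0.     -0.001 ] per row [  -0.8    1.4 -120.7] [  -0.8    1.3 -120.7]
```

View pics/w4.png

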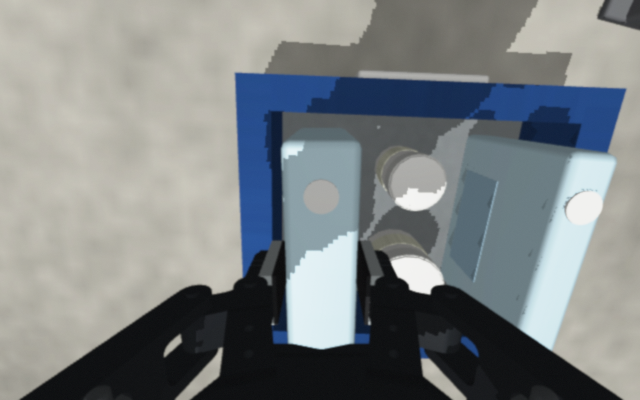

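>>> servo_tool --motion '[[[0,0,-10,0,0,0],[0,0,-25,0,0,0],[0,0,-30,0,0,0],[0,0,-30,0,0,0],[0,0,-26,0,0,0]]]'

```text
time: 7.7
ee_pos: [0.5231, 0.0276, 0.2211]
tcp_rot: [-180.0, -0.0, 93.8]
wrist_force: [0.5, -0.3, -3.5]
opening: 0.0347
```

>>> servo_tool --motion '[[[-10,-3,0,0,0,0],[-25,-7,0,0,0,0],[-38,-10,0,0,0,0],[-38,-10,0,0,0,0],[-38,-11,0,0,0,0]]]'

```text
time: 8.2
ee_pos: [0.4912, -0.1255, 0.2178]
tcp_rot: [-179.8, -0.0, 93.9]
wrist_force: [1.4, 0.1, -3.9]
opening: 0.0348
```

>>> servo_tool --motion '[[[-38,-11,0,0,0,0],[-38,-11,0,0,0,0],[-38,-11,0,0,0,0],[-38,-11,0,0,0,0],[-35,-9,0,0,0,0]]]'

```text
time: 8.7
ee_pos: [0.4504, -0.3158, 0.2178]
tcp_rot: [-179.9, -0.1, 93.8]
wrist_force: [0.7, 0.3, -4.0]
opening: 0.0347
```

>>> servo_tool --motion '[[[-20,-6,0,0,0,0],[-8,-2,0,0,0,0],[0,0,0,0,0,0],[0,0,0,0,0,0],[0,0,0,0,0,0]]]'

```text
time: 9.2
ee_pos: [0.4462, -0.3414, 0.2197]
tcp_rot: [-180.0, -0.0, 93.9]
wrist_force: [0.6, 0.4, -5.2]
opening: 0.0346
```

```bash
python3 go.py 0.446 -0.342 0.0885 93.84 1; python3 - <<'E'
from h import *
import pickle
c=snap('wrist','w5.png'); c=snap('scene','s5.png'); c=snap('side','d5.png')
import numpy as np
a=cv2.imread('pics/s5.png')[90:360,80:400];b=cv2.imread('pics/d5.png')[90:300,220:500]
cv2.imwrite('pics/sd5.png',np.hstack([cv2.resize(a,(400,338)),cv2.resize(b,(400,338))]))
E
```

```text
t 9.2 at [ 0.4462 -0.3414  0.2197] [-1.7999e+02 -2.0000e-02  9.3910e+01] open 0.0346 F [ 0.6  0.4 -5.2]
tool delta now-frame mm [ -0.7  -0.3 131.2] in target frame [ -0.6  -0.3 131.2] rotvec [-0.0002 -0.0004  0.0012] per row [ -0.7  -0.3 131.2] [ -0.6  -0.3 131.2]
```

View pics/w5.png

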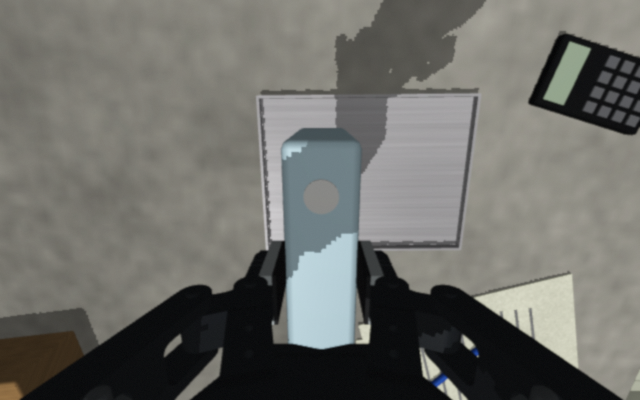

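View pics/sd5.png

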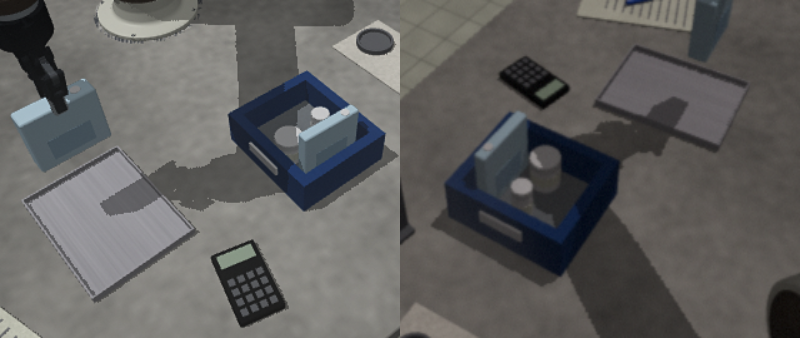

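```bash
python3 - <<'E'
from fitw import *
c=bot.camera('wrist')
print(fitrect(c,.25,.19,.014,[(258,94),(478,91),(460,246),(267,248)],(.5,-.34)))
E
```

```text
[ 0.5003 -0.3422  4.58    1.7   ]
```

Tray confirmed around (0.501, -0.340). Lower the thick brick.

>>> servo_tool --motion '[[[0,0,20,0,0,0],[0,0,35,0,0,0],[0,0,35,0,0,0],[0,0,25,0,0,0],[0,0,12,0,0,0]]]'

```text
time: 9.9
ee_pos: [0.4452, -0.3413, 0.0903]
tcp_rot: [-179.9, -0.1, 93.9]
wrist_force: [0.4, 0.6, -4.3]
opening: 0.0346
```

>>> servo_tool --motion '[[[0,0,2,0,0,0],[0,0,0,0,0,0],[0,0,0,0,0,0]]]'

```text
time: 10.2
ee_pos: [0.4468, -0.3428, 0.0927]
tcp_rot: [179.9, 0.1, 93.8]
wrist_force: [-0.1, 0.4, -4.1]
opening: 0.0349
```

>>> servo_tool --motion '[[[0,0,1.5,0,0,0],[0,0,0,0,0,0],[0,0,0,0,0,0]]]'

```text
time: 10.5
ee_pos: [0.4462, -0.3425, 0.0898]
tcp_rot: [180.0, 0.0, 93.8]
wrist_force: [0.9, 0.1, -5.4]
opening: 0.0347
```

>>> servo_tool --motion '[[[0,0,1.5,0,0,0],[0,0,0,0,0,0],[0,0,0,0,0,0]]]'

```text
time: 10.8
ee_pos: [0.446, -0.3424, 0.0878]
tcp_rot: [-180.0, -0.0, 93.8]
wrist_force: [0.6, -0.1, -4.4]
opening: 0.0348
```

>>> servo_tool --motion '[[[0,0,1,0,0,0],[0,0,0,0,0,0],[0,0,0,0,0,0]]]'

```text
time: 11.1
ee_pos: [0.4462, -0.3424, 0.0873]
tcp_rot: [180.0, 0.0, 93.8]
wrist_force: [-0.5, 1.7, 1.1]
opening: 0.0347
```

>>> servo_tool --motion '[[[0,0,0,0,0,0],[0,0,0,0,0,0],[0,0,0,0,0,0],[0,0,0,0,0,0],[0,0,0,0,0,0]]]' --gripper 85

```text
time: 11.6
ee_pos: [0.4461, -0.3424, 0.0869]
tcp_rot: [180.0, 0.0, 93.8]
wrist_force: [0.8, 0.0, -0.8]
opening: 0.0851
```

>>> servo_tool --motion '[[[0,0,-10,0,0,0],[0,0,-25,0,0,0],[0,0,-35,0,0,0],[0,0,-35,0,0,0],[0,0,-28,0,0,0]]]'

```text
time: 12.1
ee_pos: [0.4461, -0.3424, 0.2229]
tcp_rot: [179.9, 0.1, 93.8]
wrist_force: [0.5, 0.3, -0.8]
opening: 0.085
```

>>> servo_tool --motion '[[[0,0,0,0,0,0.03],[0,0,0,0,0,0.03],[0,0,0,0,0,0]]]'

```text
time: 12.4
ee_pos: [0.4458, -0.3422, 0.219]
tcp_rot: [-179.9, -0.0, 90.3]
wrist_force: [0.8, -0.2, -0.2]
opening: 0.0852
```

```bash
python3 go.py 0.640 0.029 0.22 90.3 11; python3 - <<'E'
from h import *
c=snap('scene','s6.png')
cv2.imwrite('pics/s6c.png',cv2.resize(c['color'][90:360,80:400,::-1],None,fx=2,fy=2))
E
```

```text
t 12.4 at [ 0.4458 -0.3422  0.219 ] [-1.7994e+02 -5.0000e-02  9.0330e+01] open 0.0852 F [ 0.8 -0.2 -0.2]
tool delta now-frame mm [370.  196.3  -0.9] in target frame [370.1 196.1  -1. ] rotvec [-0.001  -0.0008  0.0005] per row [33.6 17.8 -0.1] [33.6 17.8 -0.1]
```

View pics/s6c.png

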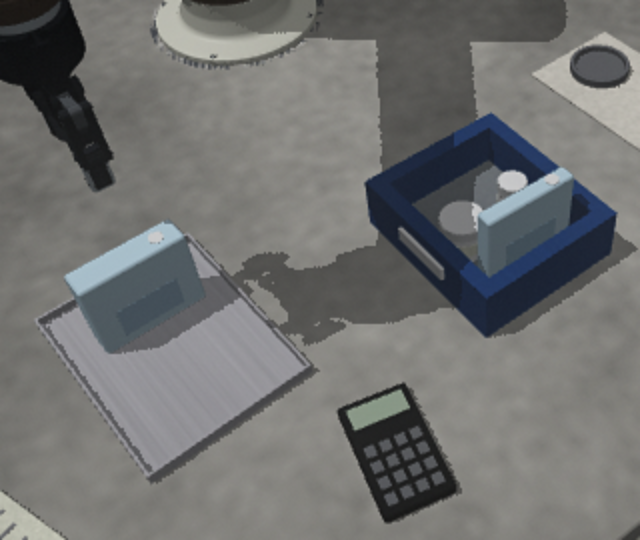

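>>> servo_tool --motion '[[[20,10,0,0,0,0],[40,21,0,0,0,0],[40,21,0,0,0,0],[40,21,0,0,0,0],[40,21,0,0,0,0]]]'

```text
time: 12.95
ee_pos: [0.5389, -0.16, 0.2189]
tcp_rot: [-179.9, -0.0, 90.4]
wrist_force: [1.0, -1.0, 0.0]
opening: 0.0849
```

>>> servo_tool --motion '[[[40,21,0,0,0,0],[40,21,0,0,0,0],[40,21,0,0,0,0],[40,21,0,0,0,0],[20,12,0,0,0,0]]]'

```text
time: 13.45
ee_pos: [0.634, 0.0222, 0.2182]
tcp_rot: [-179.9, -0.0, 90.6]
wrist_force: [-0.7, 0.1, -0.8]
opening: 0.0849
```

>>> servo_tool --motion '[[[10,6,30,0,0,0],[0,0,30,0,0,0],[0,0,0,0,0,0],[0,0,0,0,0,0],[0,0,0,0,0,0]]]'

```text
time: 13.95
ee_pos: [0.6398, 0.0286, 0.1617]
tcp_rot: [179.9, -0.0, 90.4]
wrist_force: [-0.6, -0.2, 1.0]
opening: 0.0848
```

```bash
python3 go.py 0.640 0.029 0.10 90.3; python3 - <<'E'
from h import *
import pickle
c=snap('wrist','w7.png'); pickle.dump(c,open('w7.pkl','wb'))
E
```

```text
t 13.95 at [0.6398 0.0286 0.1617] [179.89  -0.    90.38] open 0.0848 F [-0.6 -0.2  1. ]
tool delta now-frame mm [ 0.4  0.1 61.7] in target frame [ 0.4  0.2 61.7] rotvec [ 0.0019 -0.0001  0.0013] per row [ 0.4  0.1 61.7] [ 0.4  0.2 61.7]
```

View pics/w7.png

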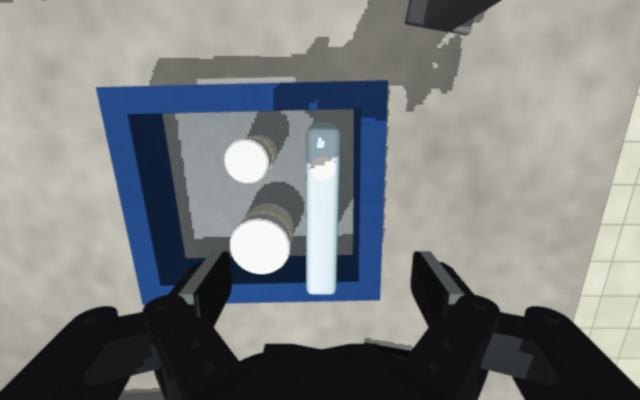

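>>> servo_tool --motion '[[[0,0,20,0,0,0.009],[0,0,25,0,0,0],[0,0,17,0,0,0],[0,0,0,0,0,0],[0,0,0,0,0,0]]]'

```text
time: 14.5
ee_pos: [0.6399, 0.0288, 0.0994]
tcp_rot: [179.9, -0.0, 89.9]
wrist_force: [-0.4, -0.2, -0.1]
opening: 0.0849
```

```bash
python3 go.py 0.640 0.029 0.10 90; python3 - <<'E'
from h import *
c=snap('wrist','w8.png')
E
```

```text
t 14.5 at [0.6399 0.0288 0.0994] [179.92  -0.    89.87] open 0.0849 F [-0.4 -0.2 -0.1]
tool delta now-frame mm [ 0.2  0.1 -0.6] in target frame [ 0.2  0.1 -0.6] rotvec [ 0.0015 -0.0001 -0.0023] per row [ 0.2  0.1 -0.6] [ 0.2  0.1 -0.6]
```

View pics/w8.png

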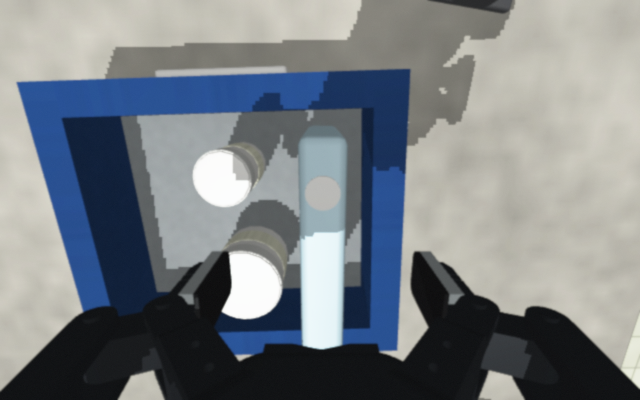

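>>> servo_tool --motion '[[[0,1,0,0,0,0],[0,0,0,0,0,0],[0,0,0,0,0,0],[0,0,0,0,0,0],[0,0,0,0,0,0]]]' --gripper 12 --newtons 40

```text
time: 15.05
ee_pos: [0.6406, 0.029, 0.0982]
tcp_rot: [180.0, -0.0, 89.9]
wrist_force: [-0.2, 0.4, 1.2]
opening: 0.0213
```

>>> servo_tool --motion '[[[0,0,0,0,0,0],[0,0,0,0,0,0],[0,0,0,0,0,0],[0,0,0,0,0,0]]]'

```text
time: 15.45
ee_pos: [0.6406, 0.029, 0.0982]
tcp_rot: [180.0, -0.0, 89.9]
wrist_force: [1.2, -0.2, 5.5]
opening: 0.0209
```

```bash
python3 go.py 0.556 -0.335 0.22 94 ; python3 - <<'E'
from h import *
c=snap('wrist','w9.png')
E
```

```text
t 15.45 at [0.6406 0.029  0.0982] [179.96  -0.    89.88] open 0.0209 F [ 1.2 -0.2  5.5]
tool delta now-frame mm [-364.2  -83.8 -121.8] in target frame [-357.2 -109.8 -121.8] rotvec [ 0.0007 -0.     -0.0718] per row [-364.2  -83.8 -121.8] [-357.2 -109.8 -121.8]
```

View pics/w9.png

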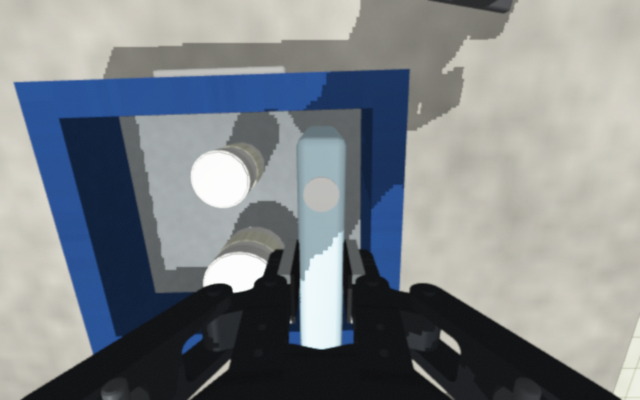

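>>> servo_tool --motion '[[[0,0,-10,0,0,0],[0,0,-25,0,0,0],[0,0,-30,0,0,0],[0,0,-30,0,0,0],[0,0,-27,0,0,0]]]'

```text
time: 16.0
ee_pos: [0.64, 0.029, 0.2212]
tcp_rot: [-180.0, 0.0, 89.9]
wrist_force: [0.4, -0.4, -3.3]
opening: 0.0209
```

>>> servo_tool --motion '[[[-10,-2,0,0,0,0],[-25,-6,0,0,0,0],[-38,-9,0,0,0,0],[-38,-9,0,0,0,0],[-38,-9,0,0,0,0]]]'

```text
time: 16.5
ee_pos: [0.604, -0.1215, 0.2182]
tcp_rot: [-179.9, -0.0, 89.9]
wrist_force: [0.7, 0.2, -2.8]
opening: 0.021
```

>>> servo_tool --motion '[[[-38,-9,0,0,0,0],[-38,-9,0,0,0,0],[-38,-9,0,0,0,0],[-38,-8,0,0,0,0],[-35,-8,0,0,0,0]]]'

```text
time: 17.0
ee_pos: [0.5604, -0.3087, 0.2183]
tcp_rot: [-179.9, -0.1, 89.9]
wrist_force: [0.8, -0.2, -2.3]
opening: 0.0209
```

>>> servo_tool --motion '[[[-20,-4,0,0,0,0],[-8,-2,0,0,0,-0.036],[0,0,0,0,0,-0.036],[0,0,0,0,0,0],[0,0,0,0,0,0]]]'

```text
time: 17.5
ee_pos: [0.5552, -0.3348, 0.2188]
tcp_rot: [-179.9, -0.1, 93.9]
wrist_force: [-0.7, 0.1, -2.1]
opening: 0.0207
```

```bash
python3 go.py 0.556 -0.335 0.0867 94 ; python3 - <<'E'
from h import *
c=snap('wrist','w10.png'); c=snap('scene','s10.png')
cv2.imwrite('pics/s10c.png',cv2.resize(c['color'][90:360,80:400,::-1],None,fx=2,fy=2))
E
```

```text
t 17.5 at [ 0.5552 -0.3348  0.2188] [-1.7992e+02 -5.0000e-02  9.3940e+01] open 0.0207 F [-0.7  0.1 -2.1]
tool delta now-frame mm [ -0.4   0.9 132.1] in target frame [ -0.2   0.7 132.1] rotvec [-0.0014 -0.0009 -0.001 ] per row [ -0.4   0.9 132.1] [ -0.2   0.7 132.1]
```

View pics/w10.png

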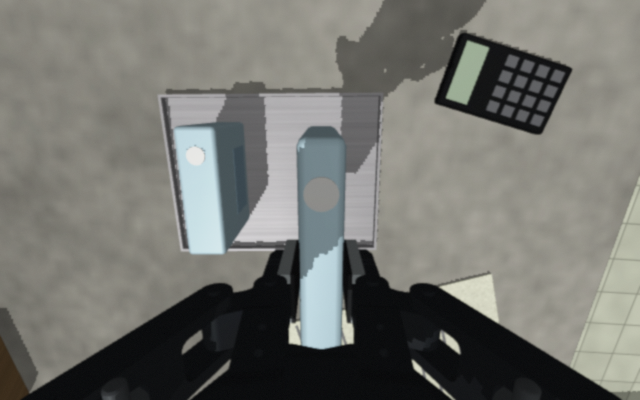

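View pics/s10c.png

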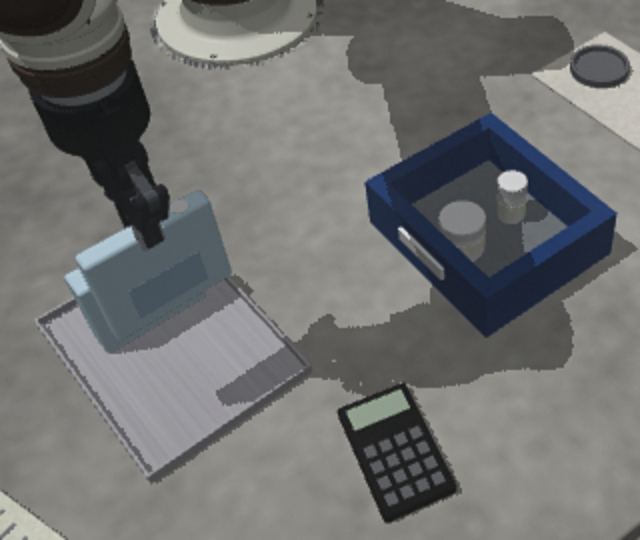

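>>> servo_tool --motion '[[[0,0,20,0,0,0],[0,0,35,0,0,0],[0,0,35,0,0,0],[0,0,25,0,0,0],[0,0,10,0,0,0]]]'

```text
time: 18.1
ee_pos: [0.5546, -0.3337, 0.0917]
tcp_rot: [-179.8, -0.1, 94.0]
wrist_force: [-0.2, -0.1, -2.6]
opening: 0.0209
```

>>> servo_tool --motion '[[[0,0,4,0,0,0],[0,0,0,0,0,0],[0,0,0,0,0,0]]]'

```text
time: 18.4
ee_pos: [0.5564, -0.3352, 0.0926]
tcp_rot: [179.9, 0.1, 94.0]
wrist_force: [0.1, -0.3, -1.4]
opening: 0.0211
```

>>> servo_tool --motion '[[[0,0,1.5,0,0,0],[0,0,0,0,0,0],[0,0,0,0,0,0]]]'

```text
time: 18.7
ee_pos: [0.5559, -0.335, 0.0898]
tcp_rot: [180.0, 0.0, 94.0]
wrist_force: [0.3, 0.7, -2.9]
opening: 0.0209
```

>>> servo_tool --motion '[[[0,0,1.5,0,0,0],[0,0,0,0,0,0],[0,0,0,0,0,0]]]'

```text
time: 19.0
ee_pos: [0.5557, -0.3348, 0.0877]
tcp_rot: [-180.0, -0.0, 94.0]
wrist_force: [0.5, 1.1, -2.9]
opening: 0.0208
```

>>> servo_tool --motion '[[[0,0,1.5,0,0,0],[0,0,0,0,0,0],[0,0,0,0,0,0]]]'

```text
time: 19.3
ee_pos: [0.5557, -0.3348, 0.0863]
tcp_rot: [-180.0, -0.0, 94.0]
wrist_force: [-0.9, -0.2, -2.4]
opening: 0.021
```

>>> servo_tool --motion '[[[0,0,1,0,0,0],[0,0,0,0,0,0],[0,0,0,0,0,0]]]'

```text
time: 19.6
ee_pos: [0.5559, -0.3348, 0.0863]
tcp_rot: [180.0, 0.0, 94.0]
wrist_force: [-2.4, 1.7, 5.9]
opening: 0.0212
```

>>> servo_tool --motion '[[[0,0,0,0,0,0],[0,0,0,0,0,0],[0,0,0,0,0,0],[0,0,0,0,0,0],[0,0,0,0,0,0]]]' --gripper 85

```text
time: 20.1
ee_pos: [0.5557, -0.3348, 0.0853]
tcp_rot: [-180.0, -0.0, 94.0]
wrist_force: [0.2, -0.1, 0.1]
opening: 0.0848
```

>>> servo_tool --motion '[[[0,0,-10,0,0,0],[0,0,-25,0,0,0],[0,0,-35,0,0,0],[0,0,-35,0,0,0],[0,0,-28,0,0,0]]]'

```text
time: 20.6
ee_pos: [0.5558, -0.3349, 0.2216]
tcp_rot: [179.9, 0.1, 94.0]
wrist_force: [0.5, -0.2, 0.8]
opening: 0.085
```

>>> servo_tool --motion '[[[36,6,0,0,0,0],[36,6,0,0,0,0],[36,6,0,0,0,0],[36,6,0,0,0,0],[36,6,0,0,0,0]]]'

```text
time: 21.1
ee_pos: [0.573, -0.1518, 0.2194]
tcp_rot: [179.9, 0.0, 94.0]
wrist_force: [1.0, -0.6, 0.1]
opening: 0.0854
```

>>> servo_tool --motion '[[[36,6,0,0,0,0.025],[36,6,0,0,0,0],[36,6,0,0,0,0],[0,0,0,0,0,0],[0,0,0,0,0,0]]]'

```text
time: 21.6
ee_pos: [0.5854, -0.0437, 0.2192]
tcp_rot: [180.0, 0.0, 92.7]
wrist_force: [-0.9, -0.3, -1.1]
opening: 0.0847
```

>>> servo_tool --motion '[[[0,0,0,0,0,0],[0,0,0,0,0,0]]]'

```text
time: 21.8
ee_pos: [0.5852, -0.0454, 0.2186]
tcp_rot: [180.0, 0.0, 92.5]
wrist_force: [-0.8, 0.1, -0.2]
opening: 0.0851
```

```bash
python3 go.py 0.586 -0.0165 0.22 92 ; python3 - <<'E'
from h import *
import pickle
c=snap('wrist','w11.png'); pickle.dump(c,open('w11.pkl','wb')); 
for k in ['box','jar_wide','jar_narrow']:
    print(k,[(np.round(r['rect'],1).tolist(),round(r['confidence'],2)) for r in bot.look_for(c,k)[:3]])
c=snap('scene','s11.png')
cv2.imwrite('pics/s11c.png',cv2.resize(c['color'][90:360,80:400,::-1],None,fx=2,fy=2))
E
```

```text
t 21.8 at [ 0.5852 -0.0454  0.2186] [1.7999e+02 1.0000e-02 9.2500e+01] open 0.0851 F [-0.8  0.1 -0.2]
tool delta now-frame mm [28.9  2.  -1.4] in target frame [28.9  1.8 -1.4] rotvec [0.0002 0.0001 0.0087] per row [28.9  2.  -1.4] [28.9  1.8 -1.4]
box [([195.5, 0.0, 252.6, 209.1], 0.87)]
jar_wide [([295.0, 125.9, 50.0, 54.6], 0.85)]
jar_narrow [([299.8, 46.7, 37.4, 43.2], 0.92)]
```

View pics/w11.png

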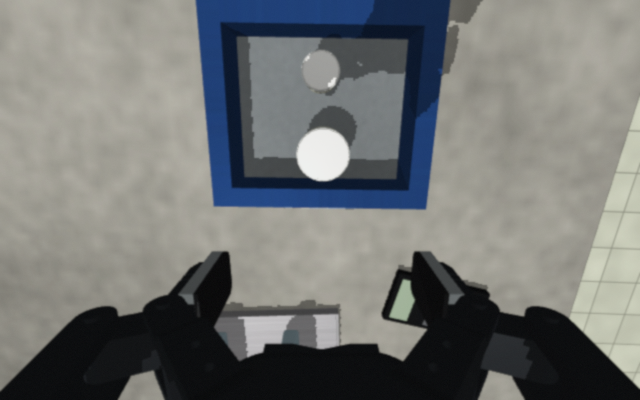

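View pics/s11c.png

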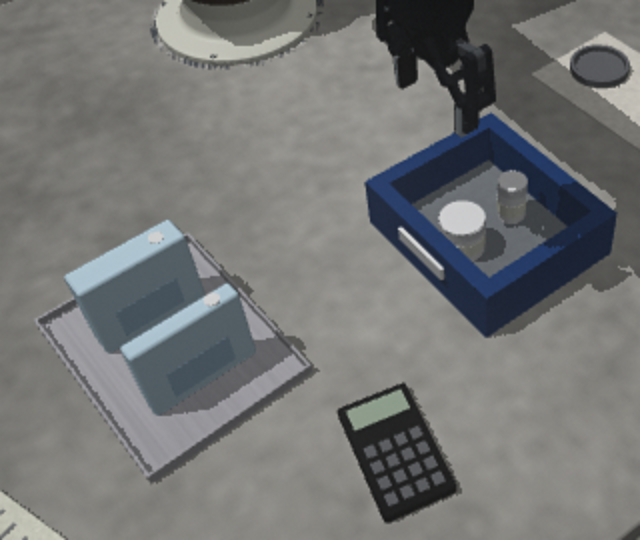

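```bash
python3 - <<'E'
from fitw import *
c=pickle.load(open('w11.pkl','rb'))
print(ray(c,323,154.5,.067),ray(c,320.5,70.5,.073))
E
python3 go.py 0.5865 -0.0155 0.05 92.5
```

```text
[ 0.58646932 -0.01666654  0.067     ] [0.58068569 0.05997887 0.073     ]
t 22.05 at [ 0.5852 -0.0449  0.2184] [-180.      0.     92.53] open 0.085 F [-1.4  0.1 -0.1]
tool delta now-frame mm [ 29.3   2.6 168.4] in target frame [ 29.3   2.6 168.4] rotvec [-0.0001  0.      0.0005] per row [ 29.3   2.6 168.4] [ 29.3   2.6 168.4]
```

>>> servo_tool --motion '[[[14,1,10,0,0,0],[14,1.5,30,0,0,0],[0.5,0,40,0,0,0],[0,0,40,0,0,0],[0,0,30,0,0,0]]]'

```text
time: 22.55
ee_pos: [0.5852, -0.0148, 0.065]
tcp_rot: [-179.9, -0.0, 92.6]
wrist_force: [-0.1, 0.3, -0.0]
opening: 0.085
```

>>> servo_tool --motion '[[[0,0,15,0,0,0],[0,0,3,0,0,0],[0,0,0,0,0,0],[0,0,0,0,0,0]]]'

```text
time: 22.95
ee_pos: [0.5875, -0.0157, 0.0523]
tcp_rot: [179.9, 0.0, 92.6]
wrist_force: [-0.3, 0.0, -1.2]
opening: 0.085
```

```bash
python3 go.py 0.5865 -0.0165 0.05 92.5; python3 - <<'E'
from h import *
c=snap('wrist','w12.png'); c=snap('scene','s12.png')
cv2.imwrite('pics/s12c.png',cv2.resize(c['color'][110:270,220:420,::-1],None,fx=3,fy=3))
E
```

```text
t 22.95 at [ 0.5875 -0.0157  0.0523] [1.7985e+02 1.0000e-02 9.2580e+01] open 0.085 F [-0.3  0.  -1.2]
tool delta now-frame mm [-0.7 -1.1  2.2] in target frame [-0.7 -1.   2.3] rotvec [0.0026 0.0002 0.0014] per row [-0.7 -1.1  2.2] [-0.7 -1.   2.3]
```

View pics/w12.png

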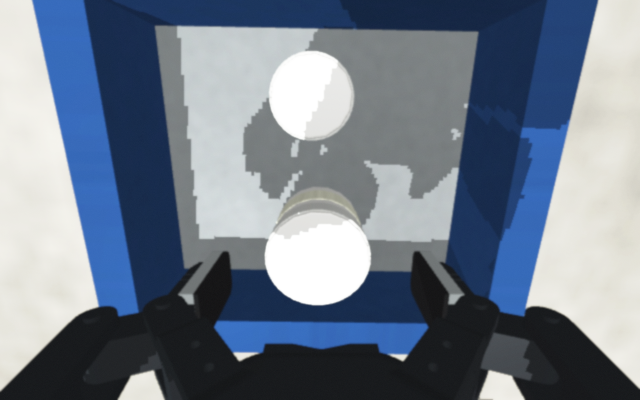

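View pics/s12c.png

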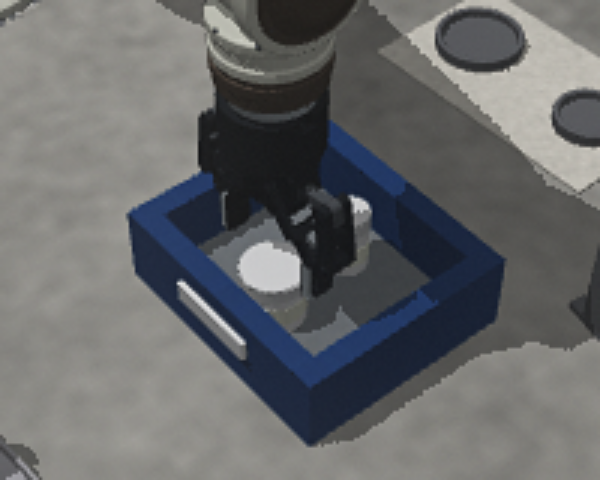

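```bash
python3 - <<'E'
from h import *
c=bot.camera('wrist'); o=bot.get_obs(); print(o['ee_pos'])
print('jw',ray(c,318,257.5,.067),'tcp px',proj(c,o['ee_pos']))
s=bot.camera('scene'); R=Ro.from_euler('xyz',o['tcp_rot'],degrees=True)
for d in ([0,.0425,.006],[0,-.0425,.006],[0.011,.0425,.006],[-0.011,.0425,.006]):
    p=o['ee_pos']+R.apply(d); print(p,(proj(s,p)-[220,110])*3, proj(c,p))
print('jar',(proj(s,[.5865,-.0165,.067])-[220,110])*3)
E
```

```text
[ 0.58728629 -0.01584464  0.05182108]
jw [ 0.58623802 -0.01570218  0.067     ] tcp px [320.06066711 245.07073462]
[ 0.62975626 -0.01393711  0.04591241] [310.99033722 315.90631498] [395.00828289 240.56661932]
[ 0.54484215 -0.01775297  0.04572978] [239.28311893 252.06774387] [245.12410586 240.66254638]
[ 0.62926245 -0.0029482   0.04591061] [322.17056112 308.61634626] [396.34373548 222.34664306]
[ 0.63025008 -0.02492602  0.0459142 ] [299.70701736 323.26350653] [393.71946401 258.15035799]
jar [272.71972562 264.28172979]
```

>>> servo_tool --motion '[[[0,-1,0,0,0,0],[0,0,0,0,0,0],[0,0,0,0,0,0],[0,0,0,0,0,0],[0,0,0,0,0,0]]]' --gripper 45 --newtons 25

```text
time: 23.65
ee_pos: [0.5856, -0.0159, 0.0508]
tcp_rot: [180.0, 0.0, 92.6]
wrist_force: [-1.2, 0.4, 5.1]
opening: 0.0499
```

>>> servo_tool --motion '[[[0,0,0,0,0,0],[0,0,0,0,0,0],[0,0,0,0,0,0],[0,0,0,0,0,0]]]'

```text
time: 24.05
ee_pos: [0.5856, -0.0159, 0.0508]
tcp_rot: [180.0, 0.0, 92.6]
wrist_force: [-1.1, 0.2, 6.2]
opening: 0.049
```

>>> servo_tool --motion '[[[0,0,-5,0,0,0],[0,0,-15,0,0,0],[0,0,-25,0,0,0],[0,0,-30,0,0,0],[0,0,-30,0,0,0]]]'

```text
time: 24.55
ee_pos: [0.5853, -0.0158, 0.1573]
tcp_rot: [180.0, -0.0, 92.6]
wrist_force: [0.1, -0.2, -0.6]
opening: 0.0494
```

>>> servo_tool --motion '[[[0,0,-20,0,0,0],[0,0,0,0,0,0]]]'

```text
time: 24.75
ee_pos: [0.5868, -0.0159, 0.1796]
tcp_rot: [179.7, 0.0, 92.6]
wrist_force: [0.2, 0.7, -0.5]
opening: 0.0493
```

```bash
python3 go.py 0.434 0.30 0.175 92.5; python3 - <<'E'
from h import *
c=snap('wrist','w13.png')
E
```

```text
t 24.75 at [ 0.5868 -0.0159  0.1796] [1.7968e+02 2.0000e-02 9.2580e+01] open 0.0493 F [ 0.2  0.7 -0.5]
tool delta now-frame mm [ 322.4 -138.4    3.7] in target frame [ 322.3 -138.8    4.6] rotvec [0.0055 0.0004 0.0014] per row [ 322.4 -138.4    3.7] [ 322.3 -138.8    4.6]
```

View pics/w13.png

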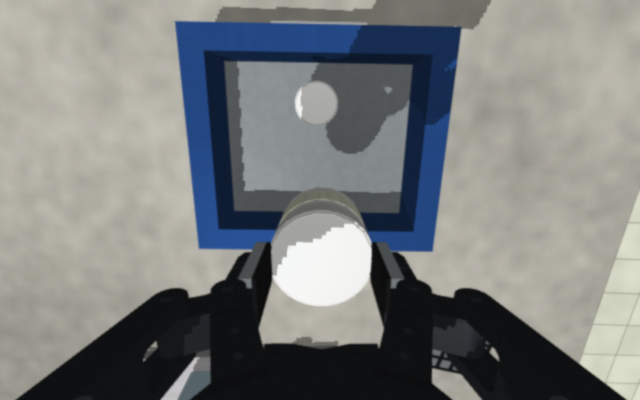

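>>> servo_tool --motion '[[[10,-4,0,0,0,0],[20,-8,0,0,0,0],[30,-13,0,0,0,0],[35,-15,0,0,0,0],[35,-15,0,0,0,0]]]'

```text
time: 25.3
ee_pos: [0.5229, 0.1129, 0.1738]
tcp_rot: [-179.9, 0.0, 92.5]
wrist_force: [0.5, -0.4, -1.7]
opening: 0.0494
```

>>> servo_tool --motion '[[[35,-15,0,0,0,0],[35,-15,0,0,0,0],[35,-15,0,0,0,0],[35,-15,0,0,0,0],[30,-13,0,0,0,0]]]'

```text
time: 25.8
ee_pos: [0.442, 0.2796, 0.174]
tcp_rot: [-179.9, 0.0, 92.6]
wrist_force: [-0.4, 0.6, -1.4]
opening: 0.0492
```

>>> servo_tool --motion '[[[15,-7,0,0,0,0],[7,-3,0,0,0,0],[0,0,0,0,0,0],[0,0,0,0,0,0],[0,0,0,0,0,0]]]'

```text
time: 26.3
ee_pos: [0.4335, 0.2988, 0.1752]
tcp_rot: [-180.0, 0.0, 92.5]
wrist_force: [0.3, 0.8, -0.8]
opening: 0.0492
```

```bash
python3 go.py 0.434 0.34 0.175 92.5; python3 - <<'E'
from h import *
import pickle
c=snap('wrist','w14.png'); pickle.dump(c,open('w14.pkl','wb'))
for k in ['holder_wide','holder_narrow','jar_wide']:
    print(k,[(np.round(r['rect'],1).tolist(),round(r['confidence'],2)) for r in bot.look_for(c,k)[:3]])
E
```

```text
t 26.3 at [0.4335 0.2988 0.1752] [-1.7999e+02  2.0000e-02  9.2510e+01] open 0.0492 F [ 0.3  0.8 -0.8]
tool delta now-frame mm [41.1  2.3  0.2] in target frame [41.1  2.3  0.2] rotvec [-0.0002  0.0003  0.0002] per row [41.1  2.3  0.2] [41.1  2.3  0.2]
holder_wide [([279.7, 97.4, 83.9, 85.0], 0.64)]
holder_narrow [([423.4, 110.4, 69.2, 66.7], 0.93)]
jar_wide []
```

View pics/w14.png

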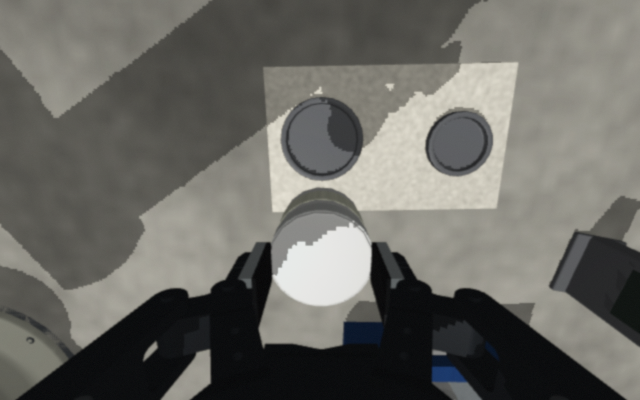

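```bash
python3 - <<'E'
from h import *
import pickle
c=pickle.load(open('w14.pkl','rb'))
im=cv2.imread('pics/w14.png')
cv2.imwrite('pics/w14c.png',cv2.resize(im[55:220,255:525],None,fx=2.9,fy=2.9,interpolation=cv2.INTER_CUBIC))
for u,v in [(322,138),(321.6,139.9),(459.5,142.5),(458,143.7)]: print(ray(c,u,v,.016).round(4))
E
```

```text
[0.433 0.343 0.016]
[0.4327 0.3411 0.016 ]
[0.5718 0.3446 0.016 ]
[0.5705 0.3433 0.016 ]
```

View pics/w14c.png

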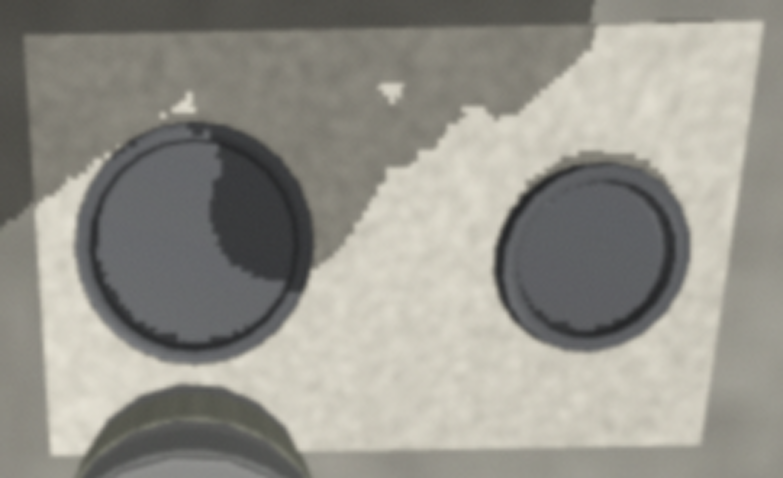

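>>> servo_tool --motion '[[[13,0.6,0,0,0,0],[20,0.8,10,0,0,0],[10,0.5,25,0,0,0],[0,0,30,0,0,0],[0,0,30,0,0,0]]]'

```text
time: 27.0
ee_pos: [0.4327, 0.3444, 0.0783]
tcp_rot: [-180.0, -0.0, 92.7]
wrist_force: [-0.3, -0.2, -1.0]
opening: 0.0492
```

>>> servo_tool --motion '[[[0,0,20,0,0,0],[0,0,7,0,0,0],[0,0,0,0,0,0],[0,0,0,0,0,0],[0,0,0,0,0,0]]]'

```text
time: 27.5
ee_pos: [0.4337, 0.3434, 0.0547]
tcp_rot: [179.9, -0.1, 92.6]
wrist_force: [-0.3, 0.4, -0.5]
opening: 0.0494
```

```bash
python3 go.py 0.4335 0.342 0.0438 92.5; python3 - <<'E'
from h import *
c=snap('side','d15.png'); cv2.imwrite('pics/d15c.png',cv2.resize(c['color'][250:390,170:370,::-1],None,fx=3,fy=3,interpolation=cv2.INTER_CUBIC))
c=snap('wrist','w15.png')
E
```

```text
t 27.5 at [0.4337 0.3434 0.0547] [ 1.799e+02 -7.000e-02  9.258e+01] open 0.0494 F [-0.3  0.4 -0.5]
tool delta now-frame mm [-1.4 -0.3 10.9] in target frame [-1.4 -0.3 10.9] rotvec [ 0.0017 -0.0013  0.0015] per row [-1.4 -0.3 10.9] [-1.4 -0.3 10.9]
```

View pics/d15c.png

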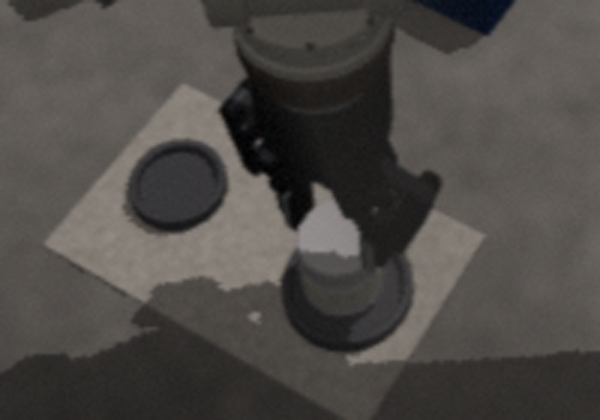

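View pics/w15.png

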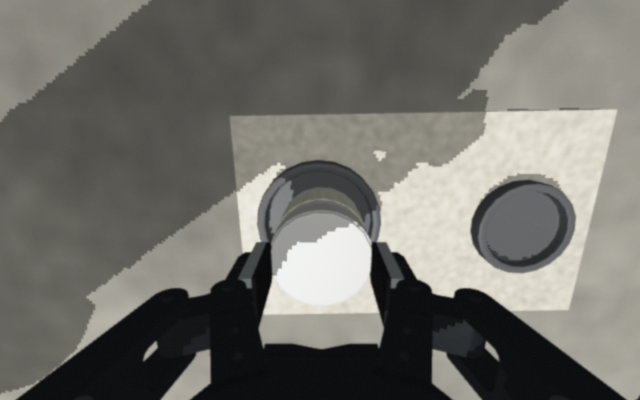

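>>> servo_tool --motion '[[[-1,0,5,0,0,0],[0,0,2.5,0,0,0],[0,0,0,0,0,0],[0,0,0,0,0,0]]]'

```text
time: 28.0
ee_pos: [0.4331, 0.3416, 0.0458]
tcp_rot: [-180.0, 0.0, 92.6]
wrist_force: [-0.5, -0.2, -0.2]
opening: 0.0494
```

>>> servo_tool --motion '[[[0,0,1,0,0,0],[0,0,0,0,0,0],[0,0,0,0,0,0]]]'

```text
time: 28.3
ee_pos: [0.4331, 0.3417, 0.0449]
tcp_rot: [180.0, -0.0, 92.6]
wrist_force: [1.0, -0.3, -1.4]
opening: 0.0492
```

>>> servo_tool --motion '[[[0,0,0.7,0,0,0],[0,0,0,0,0,0],[0,0,0,0,0,0]]]'

```text
time: 28.6
ee_pos: [0.4331, 0.3416, 0.0442]
tcp_rot: [-180.0, 0.0, 92.6]
wrist_force: [0.4, -0.5, 0.0]
opening: 0.0494
```

>>> servo_tool --motion '[[[0,0,0.8,0,0,0],[0,0,0,0,0,0],[0,0,0,0,0,0]]]'

```text
time: 28.9
ee_pos: [0.4333, 0.3418, 0.0439]
tcp_rot: [180.0, -0.0, 92.6]
wrist_force: [-0.8, -0.9, 4.9]
opening: 0.0496
```

>>> servo_tool --motion '[[[0,0,0.8,0,0,0],[0,0,0,0,0,0],[0,0,0,0,0,0]]]'

```text
time: 29.2
ee_pos: [0.4335, 0.3418, 0.0437]
tcp_rot: [179.9, -0.0, 92.6]
wrist_force: [-2.2, -2.3, 10.4]
opening: 0.0492
```

>>> servo_tool --motion '[[[0,0,-0.8,0,0,0],[0,0,0,0,0,0]]]'

```text
time: 29.4
ee_pos: [0.4333, 0.3418, 0.0439]
tcp_rot: [180.0, -0.0, 92.6]
wrist_force: [-1.1, -1.7, 7.2]
opening: 0.0496
```

>>> servo_tool --motion '[[[0,0,0,0,0,0],[0,0,0,0,0,0],[0,0,0,0,0,0],[0,0,0,0,0,0],[0,0,0,0,0,0]]]' --gripper 85

```text
time: 29.9
ee_pos: [0.4331, 0.3417, 0.0432]
tcp_rot: [-180.0, 0.0, 92.6]
wrist_force: [-0.3, 0.4, -0.1]
opening: 0.085
```

>>> servo_tool --motion '[[[0,0,-8,0,0,0],[0,0,-20,0,0,0],[0,0,-30,0,0,0],[0,0,-40,0,0,0],[0,0,-40,0,0,0]]]'

```text
time: 30.4
ee_pos: [0.4328, 0.3414, 0.1832]
tcp_rot: [-180.0, 0.0, 92.6]
wrist_force: [0.8, 0.7, 0.0]
opening: 0.0851
```

```bash
python3 go.py 0.5805 0.02 0.18 92.5; python3 - <<'E'
from h import *
c=snap('side','d16.png'); cv2.imwrite('pics/d16c.png',cv2.resize(c['color'][250:390,170:370,::-1],None,fx=3,fy=3,interpolation=cv2.INTER_CUBIC))
c=snap('wrist','w16.png')
E
```

```text
t 30.4 at [0.4328 0.3414 0.1832] [-179.99    0.     92.58] open 0.0851 F [0.8 0.7 0. ]
tool delta now-frame mm [-327.7  133.1    3.2] in target frame [-327.6  133.5    3.2] rotvec [-0.0002  0.0001  0.0013] per row [-327.7  133.1    3.2] [-327.6  133.5    3.2]
```

View pics/d16c.png

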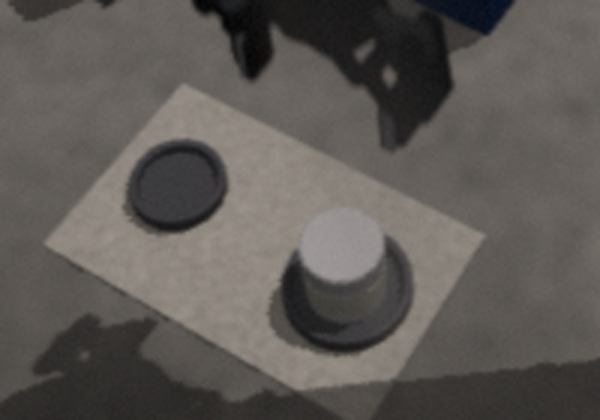

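View pics/w16.png

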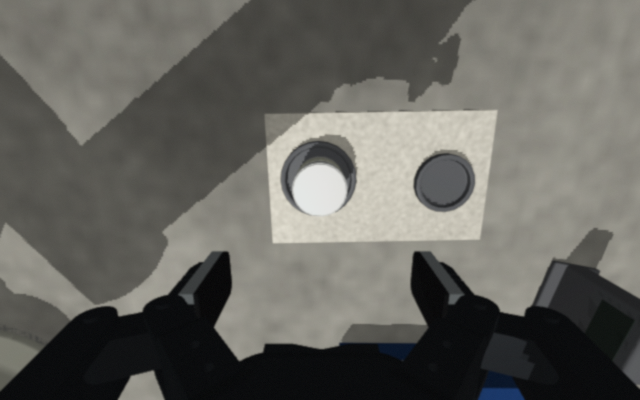

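>>> servo_tool --motion '[[[-20,8,0,0,0,0],[-36,15,0,0,0,0],[-36,15,0,0,0,0],[-36,15,0,0,0,0],[-36,15,0,0,0,0]]]'

```text
time: 31.0
ee_pos: [0.5088, 0.1795, 0.1815]
tcp_rot: [180.0, -0.0, 92.6]
wrist_force: [0.7, 0.0, -0.8]
opening: 0.0848
```

>>> servo_tool --motion '[[[-36,15,0,0,0,0],[-36,15,0,0,0,0],[-36,15,0,0,0,0],[-30,13,0,0,0,0],[-16,7,0,0,0,0]]]'

```text
time: 31.5
ee_pos: [0.5809, 0.0277, 0.1811]
tcp_rot: [-180.0, 0.0, 92.5]
wrist_force: [-0.4, 0.1, -0.6]
opening: 0.0852
```

>>> servo_tool --motion '[[[0,0,30,0,0,0],[0,0,30,0,0,0],[0,0,0,0,0,0],[0,0,0,0,0,0],[0,0,0,0,0,0]]]'

```text
time: 32.0
ee_pos: [0.581, 0.0304, 0.1234]
tcp_rot: [179.9, -0.0, 92.6]
wrist_force: [0.9, -0.1, -0.9]
opening: 0.0854
```

```bash
python3 go.py 0.5805 0.0605 0.053 92.5; python3 - <<'E'
from h import *
import pickle
c=snap('wrist','w17.png'); pickle.dump(c,open('w17.pkl','wb'))
r=bot.look_for(c,'jar_narrow')[:2]; print(r); x,y,w,h=r[0]['rect']; print(ray(c,x+w/2,y+h/2,.073))
E
```

```text
t 32.0 at [0.581  0.0304 0.1234] [179.87  -0.    92.61] open 0.0854 F [ 0.9 -0.1 -0.9]
tool delta now-frame mm [30.1  0.7 70.4] in target frame [30.1  0.8 70.4] rotvec [ 0.0023 -0.0001  0.0019] per row [30.1  0.7 70.4] [30.1  0.8 70.4]
[{'rect': [294.4, 137.1, 49.3, 60.6], 'confidence': 0.58}]
[0.57861895 0.06430051 0.073     ]
```

View pics/w17.png

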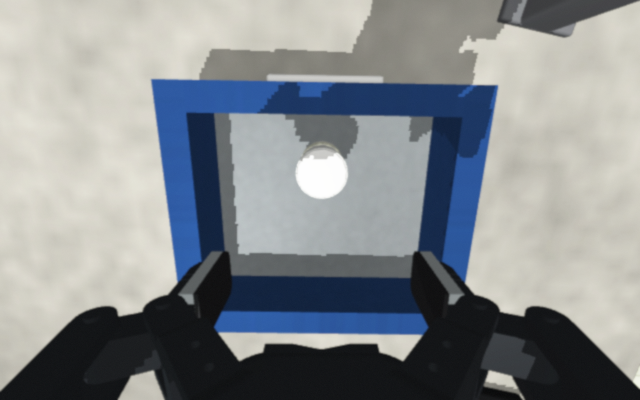

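>>> servo_tool --motion '[[[15,0,0,0,0,0],[15,0.3,10,0,0,0],[0,0,25,0,0,0],[0,0,25,0,0,0],[0,0,12,0,0,0]]]'

```text
time: 32.6
ee_pos: [0.578, 0.0611, 0.0466]
tcp_rot: [-179.8, -0.0, 92.6]
wrist_force: [-0.2, -0.4, -0.3]
opening: 0.085
```

>>> servo_tool --motion '[[[0,0,0,0,0,0],[0,0,0,0,0,0],[0,0,0,0,0,0]]]'

```text
time: 32.9
ee_pos: [0.5801, 0.0602, 0.0508]
tcp_rot: [179.9, -0.0, 92.6]
wrist_force: [0.4, 0.3, -0.2]
opening: 0.085
```

```bash
python3 go.py 0.5805 0.0605 0.05 92.5; python3 - <<'E'
from h import *
c=snap('wrist','w18.png'); o=bot.get_obs(); print(proj(c,o['ee_pos']), proj(c,[.5805,.0605,.073]))
E
```

```text
t 32.9 at [0.5801 0.0602 0.0508] [ 1.7988e+02 -1.0000e-02  9.2580e+01] open 0.085 F [ 0.4  0.3 -0.2]
tool delta now-frame mm [0.3 0.5 0.8] in target frame [0.3 0.5 0.8] rotvec [ 0.002  -0.0001  0.0014] per row [0.3 0.5 0.8] [0.3 0.5 0.8]
[320.37843854 245.36771063] [321.42014716 264.23318348]
```

View pics/w18.png

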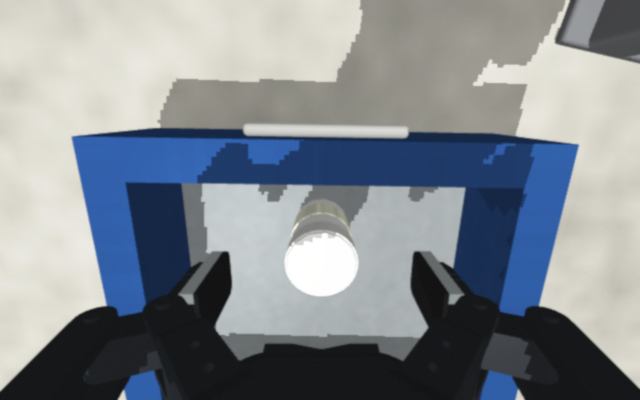

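>>> servo_tool --motion '[[[0,0,0,0,0,0],[0,0,0,0,0,0],[0,0,0,0,0,0],[0,0,0,0,0,0],[0,0,0,0,0,0]]]' --gripper 27 --newtons 22

```text
time: 33.45
ee_pos: [0.5794, 0.0599, 0.0497]
tcp_rot: [180.0, -0.0, 92.6]
wrist_force: [-1.0, 0.1, 2.9]
opening: 0.0325
```

>>> servo_tool --motion '[[[0,0,0,0,0,0],[0,0,0,0,0,0],[0,0,0,0,0,0],[0,0,0,0,0,0]]]'

```text
time: 33.85
ee_pos: [0.5794, 0.06, 0.0496]
tcp_rot: [180.0, -0.0, 92.6]
wrist_force: [0.0, -1.0, 3.4]
opening: 0.0328
```

>>> servo_tool --motion '[[[0,0,-5,0,0,0],[0,0,-15,0,0,0],[0,0,-25,0,0,0],[0,0,-30,0,0,0],[0,0,-30,0,0,0]]]'

```text
time: 34.35
ee_pos: [0.579, 0.0599, 0.1563]
tcp_rot: [-180.0, -0.0, 92.6]
wrist_force: [0.2, 0.0, 0.3]
opening: 0.0329
```

>>> servo_tool --motion '[[[0,0,-20,0,0,0],[0,0,0,0,0,0],[0,0,0,0,0,0]]]'

```text
time: 34.65
ee_pos: [0.5794, 0.06, 0.1747]
tcp_rot: [180.0, -0.0, 92.6]
wrist_force: [-0.3, -0.0, 0.0]
opening: 0.033
```

```bash
python3 go.py 0.5723 0.31 0.175 92.5; python3 - <<'E'
from h import *
c=snap('wrist','w19.png')
E
```

```text
t 34.65 at [0.5794 0.06   0.1747] [179.96  -0.    92.58] open 0.033 F [-0.3 -0.   0. ]
tool delta now-frame mm [250.1   4.1  -0.3] in target frame [250.1   3.8  -0.3] rotvec [ 0.0006 -0.      0.0014] per row [250.1   4.1  -0.3] [250.1   3.8  -0.3]
```

View pics/w19.png

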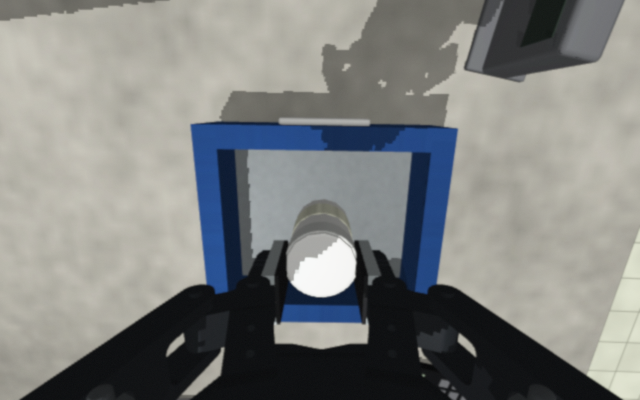

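>>> servo_tool --motion '[[[10,0,0,0,0,0],[20,0.5,0,0,0,0],[30,0.5,0,0,0,0],[35,0.5,0,0,0,0],[35,0.5,0,0,0,0]]]'

```text
time: 35.2
ee_pos: [0.5747, 0.1915, 0.1732]
tcp_rot: [-179.9, 0.0, 92.6]
wrist_force: [-0.6, -0.8, 0.1]
opening: 0.0331
```

>>> servo_tool --motion '[[[35,0.5,0,0,0,0],[35,0.5,0,0,0,0],[30,0.5,0,0,0,0],[15,0.5,0,0,0,0],[5,0,0,0,0,0]]]'

```text
time: 35.7
ee_pos: [0.5713, 0.3114, 0.1732]
tcp_rot: [-179.9, 0.0, 92.7]
wrist_force: [-0.6, -0.2, -0.7]
opening: 0.033
```

>>> servo_tool --motion '[[[0,0,0,0,0,0],[0,0,0,0,0,0],[0,0,0,0,0,0]]]'

```text
time: 36.0
ee_pos: [0.5723, 0.3087, 0.1746]
tcp_rot: [180.0, 0.0, 92.5]
wrist_force: [0.6, -0.4, -0.5]
opening: 0.0327
```

```bash
python3 go.py 0.5723 0.3435 0.175 92.5; python3 - <<'E'
from h import *
import pickle
c=snap('wrist','w20.png'); pickle.dump(c,open('w20.pkl','wb'))
for k in ['holder_narrow']:
    print(k,[(np.round(r['rect'],1).tolist(),round(r['confidence'],2)) for r in bot.look_for(c,k)[:3]])
cv2.imwrite('pics/w20c.png',cv2.resize(c['color'][80:300,140:440,::-1],None,fx=2.6,fy=2.6,interpolation=cv2.INTER_CUBIC))
E
```

```text
t 36.0 at [0.5723 0.3087 0.1746] [1.7999e+02 1.0000e-02 9.2500e+01] open 0.0327 F [ 0.6 -0.4 -0.5]
tool delta now-frame mm [34.8  1.6 -0.4] in target frame [34.8  1.6 -0.4] rotvec [ 0.0001  0.0001 -0.    ] per row [34.8  1.6 -0.4] [34.8  1.6 -0.4]
holder_narrow [([289.8, 116.0, 67.1, 63.0], 0.68)]
```

View pics/w20c.png

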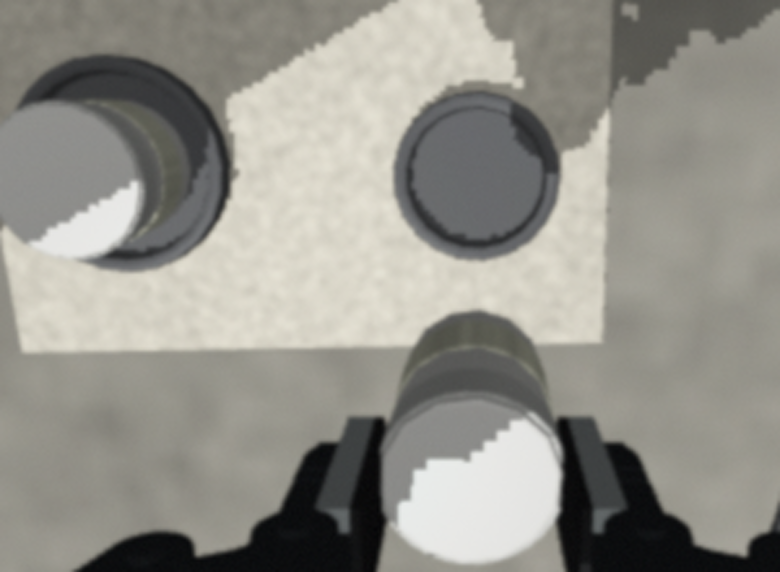

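>>> servo_tool --motion '[[[12,0.5,0,0,0,0],[15,0.6,10,0,0,0],[8,0.5,25,0,0,0],[0,0,30,0,0,0],[0,0,30,0,0,0]]]'

```text
time: 36.6
ee_pos: [0.5717, 0.3465, 0.0774]
tcp_rot: [-180.0, -0.0, 92.6]
wrist_force: [0.6, -0.5, -0.6]
opening: 0.0328
```

>>> servo_tool --motion '[[[0,0,20,0,0,0],[0,0,8,0,0,0],[0,0,0,0,0,0],[0,0,0,0,0,0],[0,0,0,0,0,0]]]'

```text
time: 37.1
ee_pos: [0.5727, 0.3455, 0.0529]
tcp_rot: [179.9, -0.1, 92.6]
wrist_force: [-1.0, -0.3, -1.0]
opening: 0.0327
```

```bash
python3 go.py 0.5723 0.3435 0.0426 92.5; python3 - <<'E'
from h import *
import pickle
c=pickle.load(open('w20.pkl','rb')); print(ray(c,323.2,146.2,.016))
c=snap('side','d21.png'); cv2.imwrite('pics/d21c.png',cv2.resize(c['color'][230:370,150:350,::-1],None,fx=3,fy=3,interpolation=cv2.INTER_CUBIC))
c=snap('wrist','w21.png')
E
```

```text
t 37.1 at [0.5727 0.3455 0.0529] [ 1.7989e+02 -6.0000e-02  9.2580e+01] open 0.0327 F [-1.  -0.3 -1. ]
tool delta now-frame mm [-2.  -0.5 10.3] in target frame [-2.  -0.5 10.3] rotvec [ 0.0019 -0.0011  0.0014] per row [-2.  -0.5 10.3] [-2.  -0.5 10.3]
[0.57344742 0.3449281  0.016     ]
```

View pics/d21c.png

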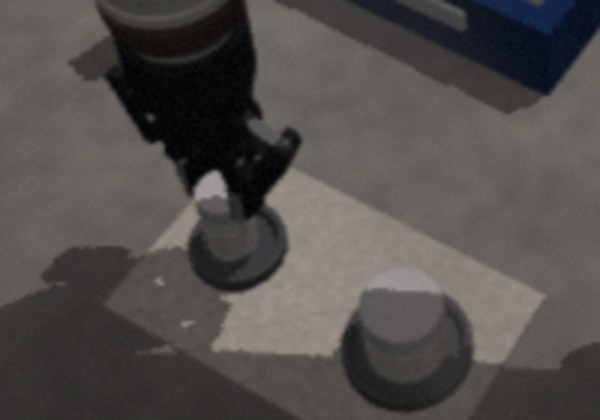

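View pics/w21.png

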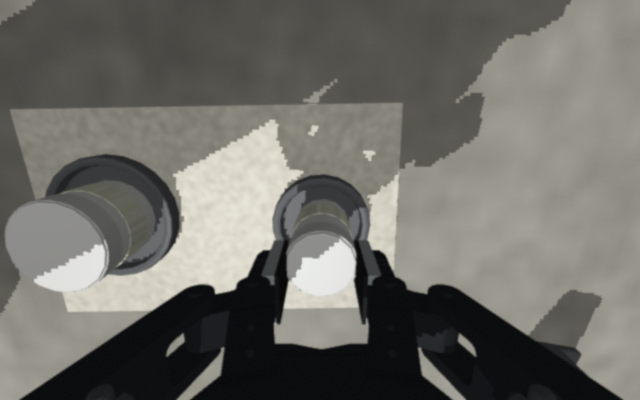

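>>> servo_tool --motion '[[[-0.5,0,5,0,0,0],[0,0,2.5,0,0,0],[0,0,0,0,0,0],[0,0,0,0,0,0]]]'

```text
time: 37.6
ee_pos: [0.572, 0.3443, 0.0437]
tcp_rot: [-180.0, 0.0, 92.6]
wrist_force: [0.0, 0.4, -0.3]
opening: 0.0331
```

>>> servo_tool --motion '[[[0,0,1,0,0,0],[0,0,0,0,0,0],[0,0,0,0,0,0]]]'

```text
time: 37.9
ee_pos: [0.5721, 0.3444, 0.0429]
tcp_rot: [-180.0, -0.0, 92.6]
wrist_force: [0.6, -0.1, 0.2]
opening: 0.0331
```

>>> servo_tool --motion '[[[0,0,0.8,0,0,0],[0,0,0,0,0,0],[0,0,0,0,0,0]]]'

```text
time: 38.2
ee_pos: [0.5723, 0.3446, 0.0427]
tcp_rot: [180.0, -0.0, 92.6]
wrist_force: [-1.3, 0.0, 4.2]
opening: 0.0329
```

>>> servo_tool --motion '[[[0,0,0,0,0,0],[0,0,0,0,0,0],[0,0,0,0,0,0],[0,0,0,0,0,0],[0,0,0,0,0,0]]]' --gripper 85

```text
time: 38.7
ee_pos: [0.572, 0.3444, 0.0419]
tcp_rot: [-180.0, 0.0, 92.6]
wrist_force: [-0.1, -1.2, 0.5]
opening: 0.085
```

>>> servo_tool --motion '[[[0,0,-8,0,0,0],[0,0,-20,0,0,0],[0,0,-40,0,0,0],[0,0,-40,0,0,0],[0,0,-40,0,0,0]]]'

```text
time: 39.2
ee_pos: [0.5718, 0.3443, 0.1923]
tcp_rot: [180.0, -0.0, 92.6]
wrist_force: [1.6, 0.7, -0.1]
opening: 0.0849
```

>>> servo_tool --motion '[[[0,0,-30,0,0,-0.022],[0,0,0,0,0,0],[0,0,0,0,0,0]]]'

```text
time: 39.5
ee_pos: [0.5724, 0.3446, 0.2211]
tcp_rot: [179.9, -0.0, 93.8]
wrist_force: [0.1, -0.6, -0.7]
opening: 0.0851
```

```bash
python3 go.py 0.4462 -0.3424 0.22 93.84 17; python3 - <<'E'
from h import *
c=snap('side','d22.png'); cv2.imwrite('pics/d22c.png',cv2.resize(c['color'][230:370,150:350,::-1],None,fx=3,fy=3,interpolation=cv2.INTER_CUBIC))
c=snap('wrist','w22.png')
E
```

```text
t 39.5 at [0.5724 0.3446 0.2211] [ 1.7991e+02 -5.0000e-02  9.3830e+01] open 0.0851 F [ 0.1 -0.6 -0.7]
tool delta now-frame mm [-6.771e+02 -1.718e+02  2.000e-01] in target frame [-677.  -171.9    1.1] rotvec [ 0.0016 -0.0009 -0.0002] per row [-39.8 -10.1   0. ] [-39.8 -10.1   0.1]
```

View pics/d22c.png

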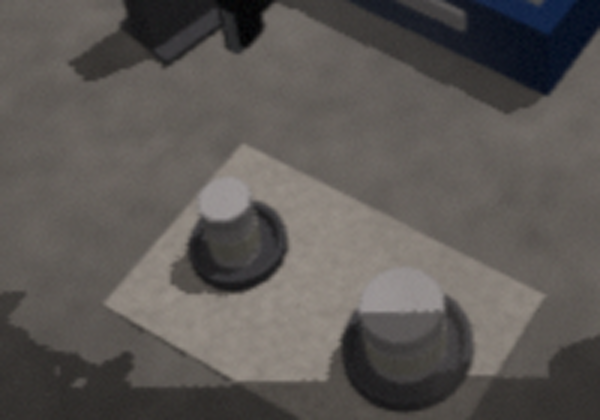

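View pics/w22.png

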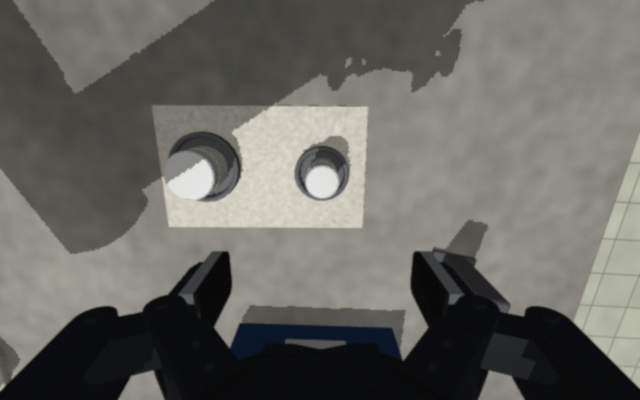

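>>> servo_tool --motion '[[[-20,-5,0,0,0,0],[-40,-10,0,0,0,0],[-40,-10,0,0,0,0],[-40,-10,0,0,0,0],[-40,-10,0,0,0,0]]]'

```text
time: 40.1
ee_pos: [0.5381, 0.1602, 0.2185]
tcp_rot: [-179.9, 0.0, 93.8]
wrist_force: [0.3, -0.5, 0.1]
opening: 0.0846
```

>>> servo_tool --motion '[[[-40,-10,0,0,0,0],[-40,-10,0,0,0,0],[-40,-10,0,0,0,0],[-40,-10,0,0,0,0],[-40,-10,0,0,0,0]]]'

```text
time: 40.6
ee_pos: [0.5015, -0.0425, 0.2188]
tcp_rot: [-179.9, -0.0, 93.8]
wrist_force: [0.0, -0.9, 0.3]
opening: 0.0848
```

>>> servo_tool --motion '[[[-40,-10,0,0,0,0],[-40,-10,0,0,0,0],[-40,-10,0,0,0,0],[-40,-10,0,0,0,0],[-40,-10,0,0,0,0]]]'

```text
time: 41.1
ee_pos: [0.4651, -0.2453, 0.2188]
tcp_rot: [-179.9, -0.1, 93.8]
wrist_force: [1.2, -0.3, -0.8]
opening: 0.0851
```

>>> servo_tool --motion '[[[-40,-11,0,0,0,0],[-40,-11,0,0,0,0],[-17,-5,0,0,0,0],[0,0,0,0,0,0],[0,0,0,0,0,0]]]'

```text
time: 41.6
ee_pos: [0.4456, -0.342, 0.2193]
tcp_rot: [-179.9, -0.1, 93.8]
wrist_force: [-0.5, 0.3, 0.0]
opening: 0.0844
```

>>> servo_tool --motion '[[[0,0,0,0,0,0],[0,0,0,0,0,0]]]'

```text
time: 41.8
ee_pos: [0.4462, -0.3414, 0.2202]
tcp_rot: [180.0, -0.0, 93.9]
wrist_force: [-0.1, -0.3, -1.0]
opening: 0.0851
```

```bash
python3 go.py 0.4462 -0.3424 0.0873 93.84; python3 - <<'E'
from h import *
c=snap('wrist','w23.png')
E
```

```text
t 41.8 at [ 0.4462 -0.3414  0.2202] [179.99  -0.    93.93] open 0.0851 F [-0.1 -0.3 -1. ]
tool delta now-frame mm [-1.000e+00 -1.000e-01  1.329e+02] in target frame [-1.000e+00 -1.000e-01  1.329e+02] rotvec [ 0.0001 -0.0001  0.0016] per row [-1.000e+00 -1.000e-01  1.329e+02] [-1.000e+00 -1.000e-01  1.329e+02]
```

View pics/w23.png

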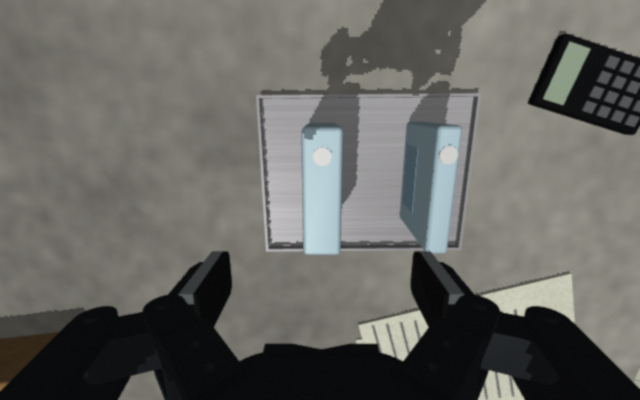

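>>> servo_tool --motion '[[[-0.8,0,20,0,0,0],[0,0,35,0,0,0],[0,0,35,0,0,0],[0,0,25,0,0,0],[0,0,12,0,0,0]]]'

```text
time: 42.35
ee_pos: [0.4452, -0.342, 0.0907]
tcp_rot: [-179.9, -0.1, 93.9]
wrist_force: [-0.2, -0.4, 0.1]
opening: 0.0853
```

>>> servo_tool --motion '[[[0,0,5,0,0,0],[0,0,0,0,0,0],[0,0,0,0,0,0],[0,0,0,0,0,0],[0,0,0,0,0,0]]]'

```text
time: 42.85
ee_pos: [0.4462, -0.3437, 0.089]
tcp_rot: [179.9, 0.1, 93.8]
wrist_force: [0.5, 1.1, -0.3]
opening: 0.085
```

```bash
python3 go.py 0.4462 -0.3424 0.0873 93.84
```

```text
t 42.85 at [ 0.4462 -0.3437  0.089 ] [1.7994e+02 6.0000e-02 9.3840e+01] open 0.085 F [ 0.5  1.1 -0.3]
tool delta now-frame mm [1.3 0.  1.7] in target frame [1.3 0.  1.7] rotvec [ 0.0011  0.001  -0.    ] per row [1.3 0.  1.7] [1.3 0.  1.7]
```

>>> servo_tool --motion '[[[1,0,0.5,0,0,0],[0,0,0,0,0,0],[0,0,0,0,0,0],[0,0,0,0,0,0]]]'

```text
time: 43.25
ee_pos: [0.4457, -0.3424, 0.0876]
tcp_rot: [-180.0, -0.0, 93.8]
wrist_force: [-0.5, -0.6, -0.4]
opening: 0.085
```

>>> servo_tool --motion '[[[0,0,0,0,0,0],[0,0,0,0,0,0],[0,0,0,0,0,0],[0,0,0,0,0,0],[0,0,0,0,0,0]]]' --gripper 25 --newtons 40

```text
time: 43.75
ee_pos: [0.4459, -0.3424, 0.0878]
tcp_rot: [180.0, 0.0, 93.8]
wrist_force: [0.4, 1.0, 3.1]
opening: 0.0346
```

>>> servo_tool --motion '[[[0,0,0,0,0,0],[0,0,0,0,0,0],[0,0,0,0,0,0],[0,0,0,0,0,0]]]'

```text
time: 44.15
ee_pos: [0.4459, -0.3424, 0.0878]
tcp_rot: [180.0, 0.0, 93.8]
wrist_force: [0.5, -0.2, 4.1]
opening: 0.0347
```

```bash
python3 go.py 0.4462 -0.3424 0.0873 93.84; python3 - <<'E'
from h import *
c=snap('wrist','w24.png')
E
```

```text
t 44.15 at [ 0.4459 -0.3424  0.0878] [1.7998e+02 1.0000e-02 9.3840e+01] open 0.0347 F [ 0.5 -0.2  4.1]
tool delta now-frame mm [0.  0.3 0.5] in target frame [0.  0.3 0.5] rotvec [ 0.0004  0.0002 -0.    ] per row [0.  0.3 0.5] [0.  0.3 0.5]
```

View pics/w24.png

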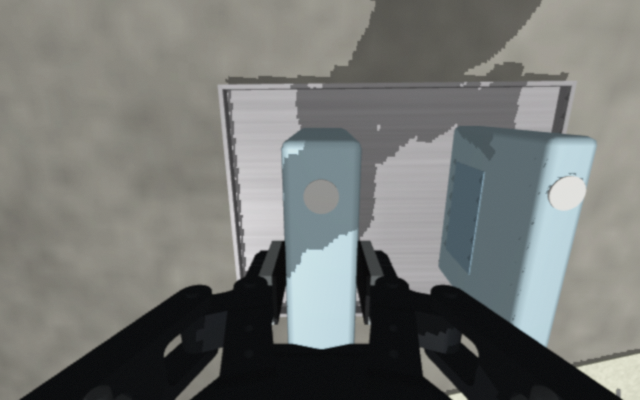

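>>> servo_tool --motion '[[[0,0,-12,0,0,0],[0,0,-25,0,0,0],[0,0,-35,0,0,0],[0,0,-35,0,0,0],[0,0,-25,0,0,0]]]'

```text
time: 44.7
ee_pos: [0.4456, -0.3423, 0.2218]
tcp_rot: [180.0, 0.0, 93.8]
wrist_force: [-0.1, -0.3, -3.8]
opening: 0.0345
```

>>> servo_tool --motion '[[[10,3,0,0,0,0],[25,7,0,0,0,0],[38,10,0,0,0,0],[38,10,0,0,0,0],[38,11,0,0,0,0]]]'

```text
time: 45.2
ee_pos: [0.476, -0.1888, 0.2174]
tcp_rot: [-179.8, -0.1, 93.8]
wrist_force: [0.8, -0.1, -3.6]
opening: 0.0345
```

>>> servo_tool --motion '[[[38,11,0,0,0,0],[38,11,0,0,0,0],[38,11,0,0,0,0],[38,11,0,0,0,0],[35,9,0,0,0,0]]]'

```text
time: 45.7
ee_pos: [0.5163, 0.0015, 0.2175]
tcp_rot: [-179.8, -0.0, 93.9]
wrist_force: [1.9, 0.5, -5.0]
opening: 0.0345
```

>>> servo_tool --motion '[[[20,6,0,0,0,0],[8,2,0,0,0,0],[0,0,0,0,0,0],[0,0,0,0,0,0],[0,0,0,0,0,0]]]'

```text
time: 46.2
ee_pos: [0.5229, 0.0267, 0.2193]
tcp_rot: [-180.0, 0.0, 93.8]
wrist_force: [-0.6, -1.7, -4.3]
opening: 0.0346
```

>>> servo_tool --motion '[[[0,0,0,0,0,0],[0,0,0,0,0,0]]]'

```text
time: 46.4
ee_pos: [0.5231, 0.0269, 0.2196]
tcp_rot: [180.0, 0.0, 93.8]
wrist_force: [0.3, -0.4, -3.3]
opening: 0.035
```

```bash
python3 go.py 0.5236 0.0277 0.0998 93.84; python3 - <<'E'
from h import *
c=snap('wrist','w25.png')
E
```

```text
t 46.4 at [0.5231 0.0269 0.2196] [179.99   0.    93.77] open 0.035 F [ 0.3 -0.4 -3.3]
tool delta now-frame mm [  0.7   0.5 119.8] in target frame [  0.7   0.5 119.8] rotvec [ 0.0001  0.     -0.0012] per row [  0.7   0.5 119.8] [  0.7   0.5 119.8]
```

View pics/w25.png

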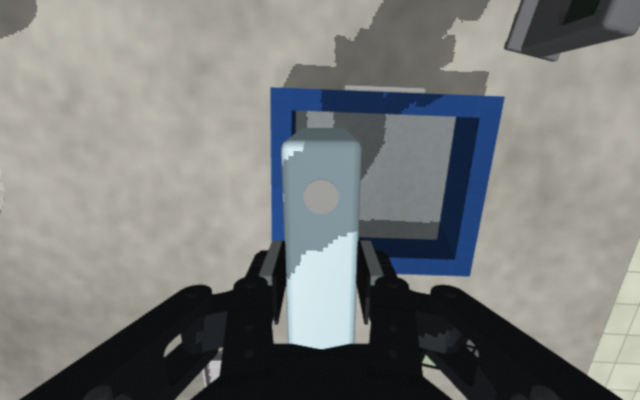

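>>> servo_tool --motion '[[[0.7,0.5,15,0,0,0],[0,0,30,0,0,0],[0,0,35,0,0,0],[0,0,22,0,0,0],[0,0,11,0,0,0]]]'

```text
time: 46.95
ee_pos: [0.5225, 0.0281, 0.1043]
tcp_rot: [-179.8, -0.0, 93.8]
wrist_force: [-0.7, 0.5, -4.3]
opening: 0.0345
```

>>> servo_tool --motion '[[[0,0,3,0,0,0],[0,0,0,0,0,0],[0,0,0,0,0,0],[0,0,0,0,0,0],[0,0,0,0,0,0]]]'

```text
time: 47.45
ee_pos: [0.5241, 0.0284, 0.1044]
tcp_rot: [179.9, -0.0, 93.8]
wrist_force: [-0.3, 0.1, -4.3]
opening: 0.0346
```

>>> servo_tool --motion '[[[0,0,1.5,0,0,0],[0,0,0,0,0,0],[0,0,0,0,0,0]]]'

```text
time: 47.75
ee_pos: [0.5236, 0.0284, 0.1021]
tcp_rot: [-180.0, 0.0, 93.8]
wrist_force: [0.9, -0.4, -4.1]
opening: 0.0345
```

```bash
python3 go.py 0.5236 0.0277 0.0998 93.84
```

```text
t 47.75 at [0.5236 0.0284 0.1021] [-179.99    0.     93.84] open 0.0345 F [ 0.9 -0.4 -4.1]
tool delta now-frame mm [-0.7 -0.   2.3] in target frame [-0.7 -0.   2.3] rotvec [-0.0001  0.     -0.    ] per row [-0.7 -0.   2.3] [-0.7 -0.   2.3]
```

>>> servo_tool --motion '[[[-0.6,0,1.5,0,0,0],[0,0,0,0,0,0],[0,0,0,0,0,0]]]'

```text
time: 48.05
ee_pos: [0.5236, 0.0278, 0.1005]
tcp_rot: [-180.0, -0.0, 93.8]
wrist_force: [0.0, -0.2, -5.1]
opening: 0.0347
```

>>> servo_tool --motion '[[[0,0,1,0,0,0],[0,0,0,0,0,0],[0,0,0,0,0,0]]]'

```text
time: 48.35
ee_pos: [0.5238, 0.0278, 0.0999]
tcp_rot: [180.0, -0.0, 93.8]
wrist_force: [-0.2, -0.0, -1.1]
opening: 0.0349
```

>>> servo_tool --motion '[[[0,0,0.5,0,0,0],[0,0,0,0,0,0],[0,0,0,0,0,0]]]'

```text
time: 48.65
ee_pos: [0.524, 0.0278, 0.0998]
tcp_rot: [179.9, -0.0, 93.8]
wrist_force: [-0.7, 0.3, 6.0]
opening: 0.0348
```

>>> servo_tool --motion '[[[0,0,0,0,0,0],[0,0,0,0,0,0],[0,0,0,0,0,0],[0,0,0,0,0,0],[0,0,0,0,0,0]]]' --gripper 85

```text
time: 49.15
ee_pos: [0.5236, 0.0278, 0.099]
tcp_rot: [-180.0, -0.0, 93.8]
wrist_force: [-0.1, -0.1, -0.1]
opening: 0.0848
```

>>> servo_tool --motion '[[[0,0,-10,0,0,0],[0,0,-25,0,0,0],[0,0,-35,0,0,0],[0,0,-30,0,0,0],[0,0,-20,0,0,-0.003]]]'

```text
time: 49.65
ee_pos: [0.524, 0.0278, 0.2223]
tcp_rot: [179.8, 0.0, 94.0]
wrist_force: [0.5, 0.4, 0.2]
opening: 0.0853
```

```bash
python3 go.py 0.5558 -0.3348 0.22 94; python3 - <<'E'
from h import *
c=snap('wrist','w26.png')
E
```

```text
t 49.65 at [0.524  0.0278 0.2223] [179.83   0.    94.01] open 0.0853 F [0.5 0.4 0.2]
tool delta now-frame mm [-363.9    6.3    2.3] in target frame [-363.9    6.4    2.3] rotvec [0.0029 0.     0.0002] per row [-363.9    6.3    2.3] [-363.9    6.4    2.3]
```

View pics/w26.png

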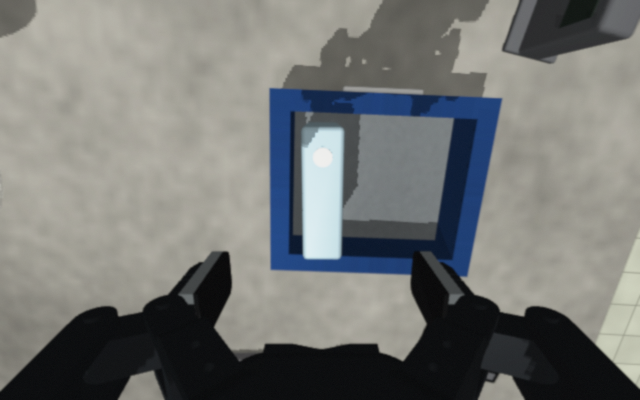

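>>> servo_tool --motion '[[[-20,0,0,0,0,0],[-40,1,0,0,0,0],[-40,1,0,0,0,0],[-40,1,0,0,0,0],[-40,1,0,0,0,0]]]'

```text
time: 50.2
ee_pos: [0.5402, -0.1531, 0.2198]
tcp_rot: [180.0, 0.0, 94.0]
wrist_force: [-0.3, -0.6, 0.9]
opening: 0.085
```

>>> servo_tool --motion '[[[-40,1,0,0,0,0],[-40,1,0,0,0,0],[-40,0.5,0,0,0,0],[-40,0,0,0,0,0],[-24,0,0,0,0,0]]]'

```text
time: 50.7
ee_pos: [0.5552, -0.3376, 0.219]
tcp_rot: [-180.0, 0.0, 93.9]
wrist_force: [0.5, 0.1, 0.0]
opening: 0.0851
```

>>> servo_tool --motion '[[[0,0,0,0,0,0],[0,0,0,0,0,0],[0,0,0,0,0,0],[0,0,0,0,0,0]]]'

```text
time: 51.1
ee_pos: [0.5558, -0.3338, 0.2197]
tcp_rot: [180.0, 0.0, 94.1]
wrist_force: [-0.6, 0.8, 0.3]
opening: 0.085
```

```bash
python3 go.py 0.5558 -0.3348 0.0863 94; python3 - <<'E'
from h import *
c=snap('wrist','w27.png')
E
```

```text
t 51.1 at [ 0.5558 -0.3338  0.2197] [1.7997e+02 1.0000e-02 9.4080e+01] open 0.085 F [-0.6  0.8  0.3]
tool delta now-frame mm [-1.000e+00 -1.000e-01  1.334e+02] in target frame [-1.000e+00 -1.000e-01  1.334e+02] rotvec [0.0005 0.0002 0.0015] per row [-1.000e+00 -1.000e-01  1.334e+02] [-1.000e+00 -1.000e-01  1.334e+02]
```

View pics/w27.png

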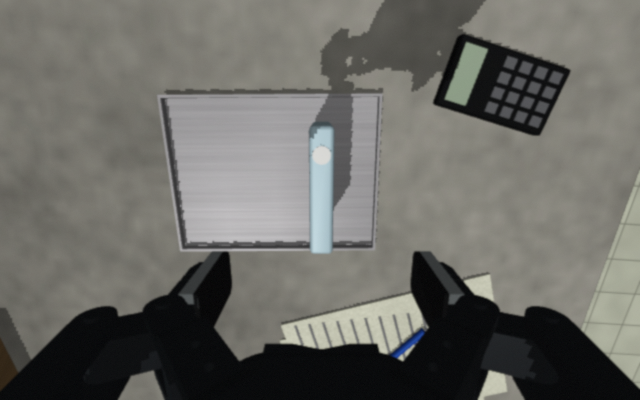

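>>> servo_tool --motion '[[[-0.8,0,20,0,0,0],[0,0,35,0,0,0],[0,0,35,0,0,0],[0,0,25,0,0,0],[0,0,12,0,0,0]]]'

```text
time: 51.65
ee_pos: [0.5548, -0.3344, 0.0896]
tcp_rot: [-179.9, -0.1, 94.1]
wrist_force: [0.6, 0.4, 0.5]
opening: 0.0852
```

>>> servo_tool --motion '[[[0,0,5,0,0,0],[0,0,0,0,0,0],[0,0,0,0,0,0],[0,0,0,0,0,0],[0,0,0,0,0,0]]]'

```text
time: 52.15
ee_pos: [0.5561, -0.336, 0.0881]
tcp_rot: [179.9, 0.1, 94.0]
wrist_force: [-0.0, -0.9, 0.3]
opening: 0.0853
```

>>> servo_tool --motion '[[[0,0,0,0,0,0],[0,0,0,0,0,0],[0,0,0,0,0,0]]]'

```text
time: 52.45
ee_pos: [0.5557, -0.3357, 0.0871]
tcp_rot: [180.0, 0.0, 94.0]
wrist_force: [-0.4, 0.2, -0.1]
opening: 0.0851
```

```bash
python3 go.py 0.5558 -0.3348 0.0863 94
```

```text
t 52.45 at [ 0.5557 -0.3357  0.0871] [180.     0.    94.01] open 0.0851 F [-0.4  0.2 -0.1]
tool delta now-frame mm [0.9 0.2 0.8] in target frame [0.9 0.2 0.8] rotvec [0.     0.     0.0002] per row [0.9 0.2 0.8] [0.9 0.2 0.8]
```

>>> servo_tool --motion '[[[0.9,0,0,0,0,0],[0,0,0,0,0,0],[0,0,0,0,0,0]]]'

```text
time: 52.75
ee_pos: [0.5556, -0.3348, 0.0871]
tcp_rot: [-180.0, -0.0, 94.0]
wrist_force: [-0.2, -0.7, 0.4]
opening: 0.085
```

>>> servo_tool --motion '[[[0,0,0,0,0,0],[0,0,0,0,0,0],[0,0,0,0,0,0],[0,0,0,0,0,0],[0,0,0,0,0,0]]]' --gripper 12 --newtons 40

```text
time: 53.25
ee_pos: [0.5557, -0.3348, 0.0873]
tcp_rot: [180.0, 0.0, 94.0]
wrist_force: [0.0, -0.2, -0.7]
opening: 0.0209
```

>>> servo_tool --motion '[[[0,0,0,0,0,0],[0,0,0,0,0,0],[0,0,0,0,0,0],[0,0,0,0,0,0]]]'

```text
time: 53.65
ee_pos: [0.5557, -0.3349, 0.0873]
tcp_rot: [180.0, 0.0, 94.0]
wrist_force: [1.3, -0.0, 1.7]
opening: 0.0205
```

```bash
python3 go.py 0.5558 -0.3348 0.0863 94; python3 - <<'E'
from h import *
c=snap('wrist','w28.png')
E
```

```text
t 53.65 at [ 0.5557 -0.3349  0.0873] [1.7998e+02 2.0000e-02 9.4010e+01] open 0.0205 F [ 1.3 -0.   1.7]
tool delta now-frame mm [0.1 0.1 1. ] in target frame [0.1 0.1 1. ] rotvec [0.0004 0.0003 0.0002] per row [0.1 0.1 1. ] [0.1 0.1 1. ]
```

View pics/w28.png

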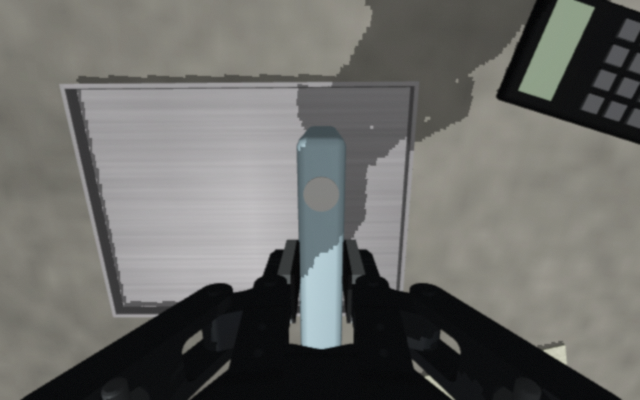

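>>> servo_tool --motion '[[[0,0,-12,0,0,0],[0,0,-25,0,0,0],[0,0,-35,0,0,0],[0,0,-35,0,0,0.036],[0,0,-25,0,0,0.036]]]'

```text
time: 54.2
ee_pos: [0.5555, -0.3347, 0.222]
tcp_rot: [179.9, 0.0, 89.8]
wrist_force: [0.6, 0.3, -2.1]
opening: 0.0205
```

>>> servo_tool --motion '[[[10,2,0,0,0,0],[25,6,0,0,0,0],[38,9,0,0,0,0],[38,9,0,0,0,0],[38,9,0,0,0,0]]]'

```text
time: 54.7
ee_pos: [0.5905, -0.1839, 0.2175]
tcp_rot: [-179.9, -0.1, 89.9]
wrist_force: [0.0, -0.4, -3.2]
opening: 0.0212
```

>>> servo_tool --motion '[[[38,9,0,0,0,0],[38,9,0,0,0,0],[38,9,0,0,0,0],[38,8,0,0,0,0],[35,8,0,0,0,0]]]'

```text
time: 55.2
ee_pos: [0.6337, 0.0034, 0.2176]
tcp_rot: [-179.9, -0.0, 90.0]
wrist_force: [1.6, 0.2, -1.6]
opening: 0.0208
```

>>> servo_tool --motion '[[[20,4,0,0,0,0],[8,2,0,0,0,0],[0,0,0,0,0,0],[0,0,0,0,0,0],[0,0,0,0,0,0]]]'

```text
time: 55.7
ee_pos: [0.6401, 0.0279, 0.219]
tcp_rot: [-180.0, 0.0, 89.8]
wrist_force: [0.0, 0.5, -1.8]
opening: 0.021
```

>>> servo_tool --motion '[[[0,0,0,0,0,0],[0,0,0,0,0,0]]]'

```text
time: 55.9
ee_pos: [0.6403, 0.0283, 0.2192]
tcp_rot: [180.0, -0.0, 89.8]
wrist_force: [0.2, -0.3, -1.9]
opening: 0.0207
```

```bash
python3 go.py 0.6406 0.029 0.0993 89.88; python3 - <<'E'
from h import *
c=snap('wrist','w29.png')
E
```

```text
t 55.9 at [0.6403 0.0283 0.2192] [179.99  -0.    89.83] open 0.0207 F [ 0.2 -0.3 -1.9]
tool delta now-frame mm [  0.7   0.3 119.9] in target frame [  0.7   0.3 119.9] rotvec [ 0.0002 -0.     -0.0009] per row [  0.7   0.3 119.9] [  0.7   0.3 119.9]
```

View pics/w29.png

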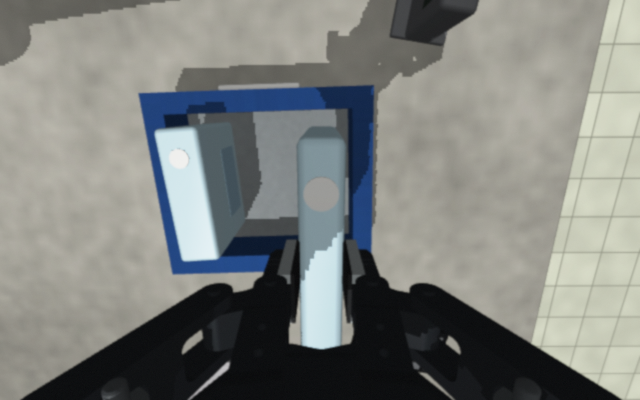

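>>> servo_tool --motion '[[[0.3,0.3,15,0,0,0],[0,0,30,0,0,0],[0,0,35,0,0,0],[0,0,22,0,0,0],[0,0,11,0,0,0]]]'

```text
time: 56.45
ee_pos: [0.6395, 0.0291, 0.1036]
tcp_rot: [-179.8, 0.0, 89.9]
wrist_force: [0.3, 0.3, -2.0]
opening: 0.0206
```

>>> servo_tool --motion '[[[0,0,3,0,0,0],[0,0,0,0,0,0],[0,0,0,0,0,0],[0,0,0,0,0,0],[0,0,0,0,0,0]]]'

```text
time: 56.95
ee_pos: [0.6411, 0.0294, 0.104]
tcp_rot: [179.9, -0.0, 89.9]
wrist_force: [-0.4, -0.7, -2.1]
opening: 0.0208
```

>>> servo_tool --motion '[[[0,0,1.5,0,0,0],[0,0,0,0,0,0],[0,0,0,0,0,0]]]'

```text
time: 57.25
ee_pos: [0.6406, 0.0293, 0.1015]
tcp_rot: [-180.0, 0.0, 89.9]
wrist_force: [0.7, 0.7, -1.9]
opening: 0.021
```

```bash
python3 go.py 0.6406 0.029 0.0993 89.88
```

```text
t 57.25 at [0.6406 0.0293 0.1015] [-179.99    0.     89.88] open 0.021 F [ 0.7  0.7 -1.9]
tool delta now-frame mm [-0.3  0.   2.2] in target frame [-0.3  0.   2.2] rotvec [-0.0001  0.      0.0001] per row [-0.3  0.   2.2] [-0.3  0.   2.2]
```

>>> servo_tool --motion '[[[-0.3,0,1.5,0,0,0],[0,0,0,0,0,0],[0,0,0,0,0,0]]]'

```text
time: 57.55
ee_pos: [0.6406, 0.029, 0.1]
tcp_rot: [-180.0, 0.0, 89.9]
wrist_force: [0.7, -0.1, -2.2]
opening: 0.0209
```

>>> servo_tool --motion '[[[0,0,0.8,0,0,0],[0,0,0,0,0,0],[0,0,0,0,0,0]]]'

```text
time: 57.85
ee_pos: [0.6406, 0.029, 0.0993]
tcp_rot: [180.0, 0.0, 89.9]
wrist_force: [-0.5, -0.8, -2.1]
opening: 0.0206
```

>>> servo_tool --motion '[[[0,0,0.5,0,0,0],[0,0,0,0,0,0],[0,0,0,0,0,0]]]'

```text
time: 58.15
ee_pos: [0.6408, 0.029, 0.0993]
tcp_rot: [180.0, -0.0, 89.9]
wrist_force: [-0.3, -0.2, 2.7]
opening: 0.0213
```

Contact. Release, rise, and move clear to get the final views.

>>> servo_tool --motion '[[[0,0,0,0,0,0],[0,0,0,0,0,0],[0,0,0,0,0,0],[0,0,0,0,0,0],[0,0,0,0,0,0]]]' --gripper 85

```text
time: 58.65
ee_pos: [0.6406, 0.0291, 0.0987]
tcp_rot: [-180.0, 0.0, 89.9]
wrist_force: [0.4, -0.6, 0.9]
opening: 0.0849
```

>>> servo_tool --motion '[[[0,0,-10,0,0,0],[0,0,-25,0,0,0],[0,0,-35,0,0,0],[0,0,-40,0,0,0],[0,0,-40,0,0,0]]]'

```text
time: 59.15
ee_pos: [0.6402, 0.029, 0.2511]
tcp_rot: [180.0, -0.0, 89.9]
wrist_force: [0.9, 0.6, 0.4]
opening: 0.0851
```

>>> servo_tool --motion '[[[-8,-12,-10,0,0,-0.034],[-10,-12,-10,0,0,-0.034],[-12,-12,-10,0,0,0],[-12,-12,-10,0,0,0],[-12,-14,-10,0,0,0]]]'

```text
time: 59.65
ee_pos: [0.5805, -0.0288, 0.2995]
tcp_rot: [-180.0, 0.0, 93.7]
wrist_force: [0.8, 0.6, -0.6]
opening: 0.0851
```

>>> servo_tool --motion '[[[0,0,0,0,0,0],[0,0,0,0,0,0],[0,0,0,0,0,0]]]'

```text
time: 59.95
ee_pos: [0.5814, -0.0277, 0.2983]
tcp_rot: [-180.0, -0.0, 93.8]
wrist_force: [-0.0, 0.1, -0.5]
opening: 0.085
```

```bash
python3 - <<'E'
from h import *
import pickle
o=bot.get_obs(); print(o['time'],o['ee_pos'],o['tcp_rot'])
c=snap('wrist','w30.png'); pickle.dump(c,open('w30.pkl','wb'))
cv2.imwrite('pics/w30c.png',cv2.resize(c['color'][30:230,220:440,::-1],None,fx=3,fy=3,interpolation=cv2.INTER_CUBIC))
E
```

```text
59.95 [ 0.58142649 -0.02770852  0.29826132] [-1.79962917e+02 -1.32704511e-02  9.37664552e+01]
```

View pics/w30c.png

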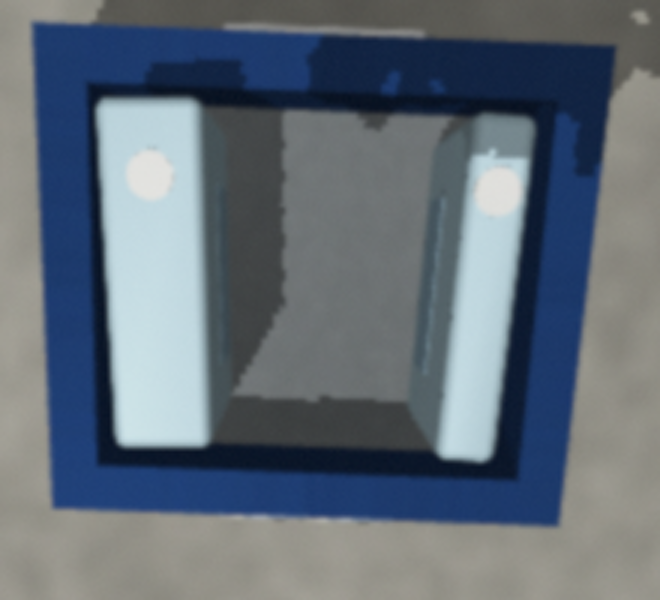

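```bash
python3 - <<'E'
from fitw import *
c=pickle.load(open('w30.pkl','rb'))
P=lambda l:[((u+.5)/3-.5+220,(v+.5)/3-.5+30) for u,v in l]
print('box',fitrect(c,.22,.19,.07,P([(32,22),(616,45),(560,525),(53,507)]),(.582,.024)))
print('thick',fitrect(c,.036,.12,.12,P([(96,98),(199,97),(209,446),(116,447)]),(.525,.027)))
print('thin',fitrect(c,.022,.12,.12,P([(474,112),(536,118),(494,461),(437,458)]),(.64,.029)))
E
```

```text
box [0.583 0.024 1.72  0.23 ]
thick [0.526  0.0264 3.73   0.79  ]
thin [0.6417 0.0288 0.19   0.7   ]
```

>>> servo_tool --motion '[[[-50,0,-5,0,0,0],[-50,-10,-5,0,0,0],[-50,-10,0,0,0,0],[-50,-10,0,0,0,0],[-50,-10,0,0,0,0]]]'

```text
time: 60.5
ee_pos: [0.5583, -0.2769, 0.308]
tcp_rot: [-180.0, -0.0, 93.8]
wrist_force: [0.9, 0.7, -0.3]
opening: 0.0856
```

>>> servo_tool --motion '[[[-30,-10,0,0,0,0],[-10,0,0,0,0,0],[0,0,0,0,0,0],[0,0,0,0,0,0]]]'

```text
time: 60.9
ee_pos: [0.5517, -0.3149, 0.3082]
tcp_rot: [-180.0, -0.0, 93.8]
wrist_force: [-0.2, 0.4, -0.1]
opening: 0.0849
```

```bash
python3 - <<'E'
from h import *
a=cv2.imread('pics/s1.png'); b=cv2.imread('pics/d1.png')
s=snap('scene','s31.png'); d=snap('side','d31.png')
s1=s['color'][:,:,::-1]; d1=d['color'][:,:,::-1]
def z(i,x,y,w,h,f): return cv2.resize(i[y:y+h,x:x+w],(400,300),interpolation=cv2.INTER_CUBIC)
cv2.imwrite('pics/cmp31.png',np.vstack([np.hstack([z(a,258,138,135,101,3),z(s1,258,138,135,101,3)]),np.hstack([z(b,248,154,135,101,3),z(d1,248,154,135,101,3)])]))
cv2.imwrite('pics/all31.png',np.hstack([z(s1,60,60,420,315,1),z(d1,170,90,380,285,1)]))
E
```

```text
(no output)
```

View pics/cmp31.png

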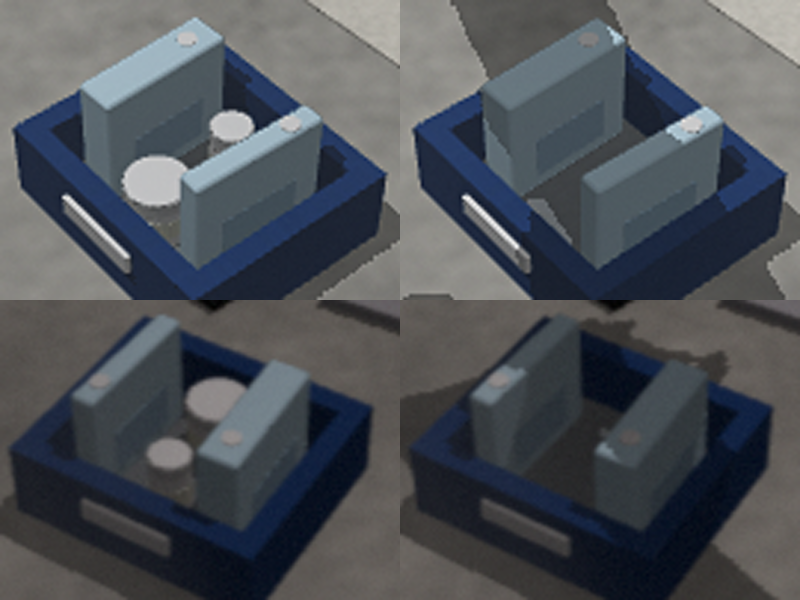

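View pics/all31.png

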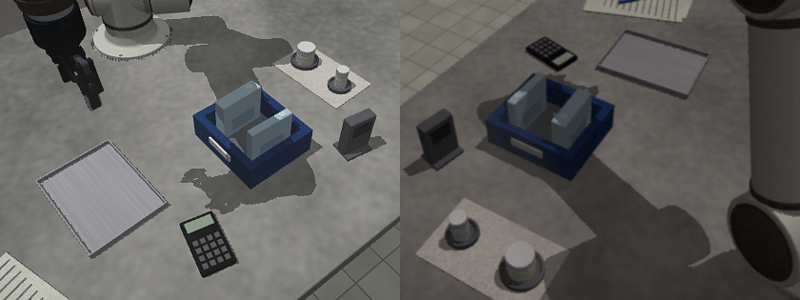

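```bash
python3 -c "
from h import *
print(bot.get_obs()['time']); print(bot.job_done())"
```

```text
61.0
the job is handed in; nothing more can be done
None
```

I handed the job in at 61 s of the 131 s limit, and it was done in the order asked. Both bricks went upright onto the tray first. Then the wide jar went into the wide holder and the narrow jar into the narrow holder. Last, each brick went back upright in the box at the arm pose it was picked from.

**Bricks:** Wrist-camera fits put the bricks within about 2 mm of their starting places: thick (0.5246, 0.0268) before and (0.5260, 0.0264) after, thin (0.6398, 0.0288) before and (0.6417, 0.0288) after. Their angles differ by 0.4° or less. The scene and side pictures from the start and the end match closely by eye.

**Jars, calculator and thermometer:** Both jars stand upright in their holders. The calculator and thermometer look unmoved, but I judged that by eye and did not measure it.

**Forces and disagreements:** The highest wrist force I saw was about 10 N, when setting down the wide jar. No check failed. The cameras disagreed by 2–8 mm on absolute positions, so I relied on close wrist views and felt for contact when placing.

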